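Depth-gauge a clamped tube casting and present the rod for reading

ROBOT

A 6-joint arm with a two-finger parallel gripper is mounted at the origin on the work surface. World frame = base frame: x ahead of the robot, y to its left, z up, the work surface at z = 0. Lengths are in m, angles in degrees, forces in N, time in s.
With the tool pointing down it reaches from about 0.375 to 0.975 m from the base axis. Payload 3.8 kg.
Tool frame: the origin (TCP) lies at the very end of the fingers, on their centre line; the grasp point (between the pads) lies 19 mm behind it; z points along the fingers, y is the direction in which the jaws open and shut (so a half turn about z gives the same grasp; the last joint's range is limited). The gripper opens to 88 mm and grips with 3 to 60 N. Pads are 18 mm wide; open, the fingers measure 123 mm over their backs; the gripper's body (75 mm by 187 mm) begins 45 mm behind the grasp point.
Start: joints at [60.968, 15.12, 91.902, -0, 72.978, -2.114], TCP at [0.306, 0.602, 0.239] pointing down, gripper open.
Joint ranges: [-150.88, 150.88], [-54.13, 125.18], [17.81, 147.31], [-75.09, 255.09], [0, 152.58], [-146.25, 146.25]. Speed limits (degrees/s): [147.25, 147.25, 180, 180, 180, 180].

INTERFACE

Orientations are given as a 3x3 rotation matrix whose columns are the frame's x, y, z axes.
In Python, from cell import get_obs, read_camera, finish_job gives the robot as it stands. The module is installed in compiled form; this text tells all that it offers.
- The arm moves only by the tool arm_command, never from a script. Its argument "moves" is a list of rows, each a list of 2 entries, a list of its own where there are three numbers: the shift along the tool's x, y, z in cm, then the turn about the tool's z in degrees. In form: [[[tx, ty, tz], twist], ...]. A call has exactly 5 rows; each row shifts and turns the commanded pose from where the row before left it, along the tool's axes as they then stand; what a row does not reach is not made up. A row lasts 1/12 s, in which the tool goes at most 41.7 mm and 7.16 degrees, less where a joint would pass 70% of its speed; a pose out of reach is approached as far as the arm can. A call with a gripper value outside its range is refused whole. "fingers" is the gripper's target within -1 to 1 (shut at 1, half-way at 0, fully open at -1), set as the call begins (left out, the last holds). The fingers move at their own pace and stop on an object; "grip_force" is the grip in N (left out, the last holds). Time passes only in rows, so rows that do not move let the fingers close, or fill a call up. It gives the time, the measured TCP pose, the force and the opening at its end, in the units of the state.
- get_obs(): the state, without advancing time (a new reading comes with each control period).
- read_camera(name): name is "scene" or "top"; returns a dict with "pixels" (420x560x3 uint8, red, green, blue), "fx", "fy", "cx", "cy" (pixels), "k1" (the pictures are not rectified: a ray, as slopes to the right and down, at radius r is drawn at 1 + k1 r^2 times it, then the intrinsics apply), "R" (3x3) and "t" (3): a world point X has camera coordinates R X + t. Camera axes: x right, y down, z forward; pixel columns grow to the right and rows downward; lengths in m; the calibration is good to about 2 mm. A picture is of the moment at which its call begins. There is no depth.
- finish_job(): hands the job in, once; it reports no verdict.
The state is a dict: "clock": time; "joint_positions": joint angles; "qvel": joint speeds; "tau": joint torques, N m; "position": TCP position; "tcp_rot": TCP orientation; "force": force on the tool from outside, world axes, zero at the start; "ft_torque": the same for the moment, N m; "width": finger opening in m.
Only numpy, scipy, OpenCV 4.12 (cv2) and the standard library are available. Lean on these libraries where they do the work, as an engineer would, in place of code of your own. Each camera call takes 0.05 s, during which the arm holds its last target.

TASK

In this metalsmith's shop, swing the red-gripped toggle clamp over centre so that it holds the brass casting down in its nest, then take the gauge rod by its blue handle and slide it into the sloping guide tube until its collar stops against the mouth. Draw the rod right out again and finish still holding it in the gripper, level and still, with its tip about 12 cm straight above the ring mark on the white reading tile: do not put it down. Leave the casting clamped and seated, and leave everything else on the bench where it is.

Things in the scene. Friction and masses are not known exactly. Their poses are not given: they have to be found in the camera images.
- clamp (a joint): Toggle clamp with a red grip on the check nest: angle of its arm in rad. 2.05 = open, arm leaning back 27 degrees past upright against its stop; 0 = arm level, rubber pad pressing on the casting foot. The arm is heavy (0.36 kg) and its hinge damped: once past upright (1.57) it sinks by its own weight in about a second onto the casting and stays there, pressing with 2 to 4 N; behind upright it falls back open. Moving it takes about 1 to 4 N at the grip.
- clamp_hinge (a point): Point on the clamp hinge axis, 36 above the table. Axes turn with the arm: own x is the hinge axis and is always parallel to the nest's x axis; the arm (16 wide, 9 thick) points along own -y. The hinge lies at x +60, y +75 in the nest frame; the closed arm points to the nest's -y. Seen along the nest x axis the arm end, at angle q, lies 118*cos(q) to nest -y and 118*sin(q) up from the hinge.
- clamp_grip (a point): Middle of the red cylindrical grip (20 diameter, 40 long, along the arm) at the end of the clamp arm, 98 from the hinge. About 123 above the table when open, 36 when clamped.
- nest: Check nest: dark steel base plate 170 x 160 x 10 fixed on the table, its origin at table height under the casting. z up; its x axis is the horizontal direction in which the gauge rod goes into the tube; the clamp hinge stands on its +y side. Low steel fences, 6 high, locate the casting.
- tube_mouth (a point): Centre of the open mouth of the brass guide tube, part of a loose casting (foot 130 x 58 x 8) in the nest; 85 above the table, at nest x -45, y 0. Own x axis points INTO the tube along its axis, sloping down 20 degrees; own y is level. Tube outside 30 (37 at the flared mouth), bore 14, flaring to 21 over the outer 12 at the mouth, 80 long, open at both ends.
- gauge_grip (a point): Gauge rod, centre of its blue square handle (80 long, 18 x 18). Own x axis points along the rod towards the tip. The whole is 153 long, about 150 g, balancing some 25 to 45 towards the tip from this point. It starts lying level, 48 above the table, in a wooden cradle with supports at 33 behind and 90 ahead of this point (each 8 thick, reaching 2 above the rod's axis); handle free on both sides here, 42 of free height below the axis.
- gauge_collar (a point): Centre of the tip-side face of the brass collar (30 diameter, 8 thick), 48 ahead of the handle centre: the face that stops against the tube mouth. Same axes as the handle.
- gauge_tip (a point): Tip of the steel shank (10 diameter, tapered to 5 over the last 5), 65 ahead of the collar face and 113 ahead of the handle centre. Dark reading rings on the shank.
- tile_mark (a point): Ring mark at the centre of the top of the white ceramic reading tile (100 x 100 x 5, fixed on the table). z up.
- bowl: Bystander, leave alone: blue ceramic bowl, 100 across. Origin at its underside.
- bottle: Bystander, leave alone: amber glass bottle with brass cap, 75 high. Origin at its underside.
- hammer: Bystander, leave alone: hammer, 260 long, lying down. Origin in its length.
- lid_cup: Bystander, leave alone: red paper-cup-shaped beaker with lid, 118 high. Origin at its underside.
- charcoal: Bystander, leave alone: black block 100 x 65 x 30. Origin at its underside.
- stake: Bystander, leave alone: small steel ball stake, 77 high, 70 across its foot. Origin at its underside.
- ferrule: Bystander, leave alone: copper ring, 48 across, 20 high. Origin at its underside.
Not all that is in view belongs to the job. What is shaped like the part that bears gauge_grip but pink or turquoise is not meant.

How it is judged (in metres and radians):
On the way, in this order (a step that is already met when the one before it is completed fails the run):
1. the toggle clamp is closed and presses on the casting (value of joint clamp below 0.06 rad and contact force between clamp and casting above 1 N), for 0.2 s.
2. the gauge rod is in the tube, in line with it, with its collar against the mouth, the casting still clamped (all of step 1 and distance between gauge_collar and tube_mouth below 0.006 m and x of gauge_collar in the frame of tube_mouth above -0.003 m and angle between the x axis of gauge_grip and the x axis of tube_mouth, either way round below 0.1 rad), for 0.2 s.
3. the rod is drawn fully out of the tube (x of gauge_tip in the frame of tube_mouth below -0.01 m), for 0.1 s.
At the end, for the whole second after the job is handed in: Clamp closed (under 0.06 rad) and pressing on the casting with over 1 N; tube mouth within 8 mm of its start; gauge rod held by the fingers, level within 0.1 rad, its tip within 35 mm (horizontally) of the tile mark and 70 to 190 mm above the table, moving slower than 30 mm/s (all of step 1 and distance of tube_mouth from where it was at the start of the episode below 0.008 m and horizontal distance between gauge_tip and tile_mark below 0.035 m and height (world z) of gauge_tip between 0.07 and 0.19 m and angle between gauge_grip's own x axis and vertical between 1.4708 and 1.6708 rad and contact force between the fingers and gauge above 1 N and linear speed of gauge below 0.03 m/s); the arm keeps its last pose, push and grip.
It fails at once if a bystander is moved more than 25 mm (distance of any of bowl, bottle, hammer, lid_cup, charcoal, stake, ferrule from where it was at the start of the episode above 0.025 m).
It also fails if it takes over 70 s, if anything falls off the work surface, if the arm or the gripper's body presses on something with over 40 N, if the wrist force passes 120 N, or if a joint passes its speed limit or range.

## Working session

There is one attempt and no reset: what is moved stays moved. The work goes in short steps, Python scripts to look and compute and a tool call to move; the robot and the scene stay as the last step left them, time stands still between calls to the robot, and variables do not carry over. Pictures are saved under pics/ and viewed, and the job is handed in when it is done.

Besides the shell and the picture viewer there is one more tool, called by a JSON object that holds its "op" and its "data". arm_command: Moves the arm, as the interface text tells. Its arguments: {"type":"object","properties":{"moves":{"type":"array"},"fingers":{"type":"number"},"grip_force":{"type":"number"}},"required":["moves"]}

```bash
mkdir -p pics; ls; python3 - <<'E'
from cell import *
import cv2
o=get_obs()
for k,v in o.items(): print(k,v)
for n in ("scene","top"):
    c=read_camera(n); print(n,{k:(v if k!='pixels' else v.shape) for k,v in c.items()})
    cv2.imwrite(f"pics/{n}0.png",cv2.resize(c["pixels"][:,:,::-1],(800,600),interpolation=cv2.INTER_CUBIC))
E
```

```text
pics
clock 0.0
joint_positions [ 6.09694046e+01  1.51686374e+01  9.19791429e+01 -7.31094441e-04
  7.29780462e+01 -2.11314756e+00]
qvel [ 0.03596011  0.03180581  0.06737504 -0.05298308 -0.05242178 -0.02470811]
tau [ 1.08133154e-03 -5.02094007e+01 -3.56887329e+01  7.30008585e-02
  2.90820416e-02 -1.69987698e-04]
position [0.30523147 0.60126174 0.23741404]
tcp_rot [[-8.91661373e-01  4.52701760e-01 -1.05504075e-03]
 [ 4.52702984e-01  8.91659295e-01 -1.92609166e-03]
 [ 6.87918082e-05 -2.19504163e-03 -9.99997589e-01]]
force [-0.12513754  0.27235421 -0.02414921]
ft_torque [-0.00793786  0.01708218  0.04586628]
width 0.08792121050352934
scene {'pixels': (420, 560, 3), 'fx': 475.0459515344544, 'fy': 475.0459515344544, 'cx': 273.7615494907867, 'cy': 208.310319353902, 'k1': 0.022281666086600736, 'R': array([[ 0.60121958,  0.79904705,  0.00766922],
       [ 0.49532275, -0.36512552, -0.78825042],
       [-0.62704895,  0.47771033, -0.6153068 ]]), 't': array([-0.34321022, -0.20084602,  1.635568  ])}
top {'pixels': (420, 560, 3), 'fx': 538.5353268535075, 'fy': 538.5353268535075, 'cx': 275.0219417368798, 'cy': 210.5234574211479, 'k1': -0.1623715111672904, 'R': array([[-0.02283867, -0.99967868, -0.01099668],
       [-0.99070013,  0.02410659, -0.13391085],
       [ 0.13413292,  0.00783607, -0.99093237]]), 't': array([0.02996211, 0.54743657, 1.27003048])}
```

View pics/scene0.png

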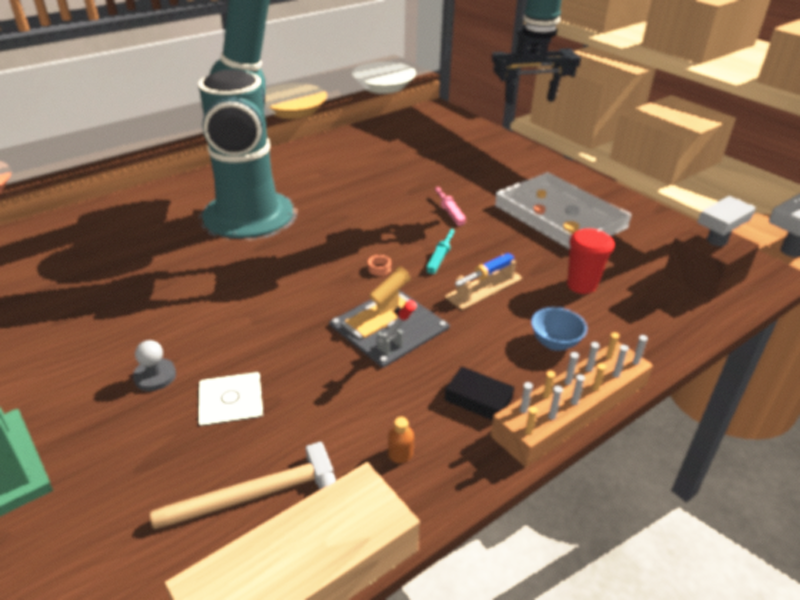

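View pics/top0.png

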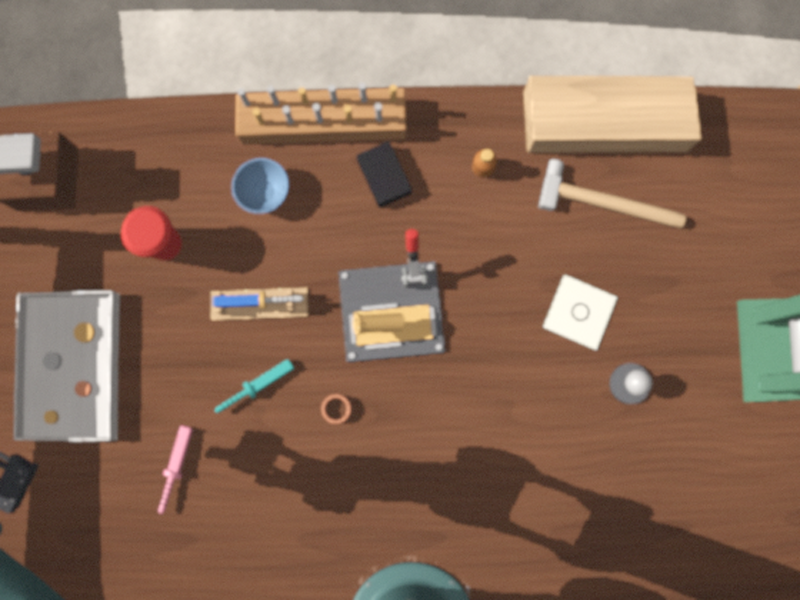

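Blue-handled rod at top px (240,300), with turquoise (255,385) and pink (175,470) lookalikes. Only the blue one lies in the wooden cradle, so it is the one meant. I'll enlarge to confirm.

```bash
cat > h.py <<'E'
from cell import *
import cv2, numpy as np
def K(c): return np.array([[c['fx'],0,c['cx']],[0,c['fy'],c['cy']],[0,0,1]])
def ray(c,p):
    x=cv2.undistortPoints(np.array([[p]],float),K(c),np.array([c['k1'],0,0,0]))[0,0]
    d=c['R'].T@np.array([x[0],x[1],1]); o=-c['R'].T@c['t']; return o,d/np.linalg.norm(d)
def onz(c,p,z):
    o,d=ray(c,p); return o+d*(z-o[2])/d[2]
def tri(c1,p1,c2,p2):
    o1,d1=ray(c1,p1);o2,d2=ray(c2,p2)
    A=np.stack([d1,-d2],1); s=np.linalg.lstsq(A,o2-o1,rcond=None)[0]
    a,b=o1+s[0]*d1,o2+s[1]*d2; return (a+b)/2,np.linalg.norm(a-b)
def proj(c,X):
    r,_=cv2.Rodrigues(c['R']); return cv2.projectPoints(np.array([X],float),r,c['t'],K(c),np.array([c['k1'],0,0,0]))[0][0,0]
def crop(c,u0,v0,w,h,s,name):
    im=c['pixels'][v0:v0+h,u0:u0+w,::-1]
    cv2.imwrite('pics/'+name,cv2.resize(im,None,fx=s,fy=s,interpolation=cv2.INTER_CUBIC))
E
python3 - <<'E'
from h import *
t=read_camera('top'); s=read_camera('scene')
crop(t,140,155,180,105,4,'tc.png'); crop(s,220,160,160,110,5,'sc.png')
crop(t,370,180,80,80,6,'tile.png')
E
```

```text
(no output)
```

View pics/tc.png

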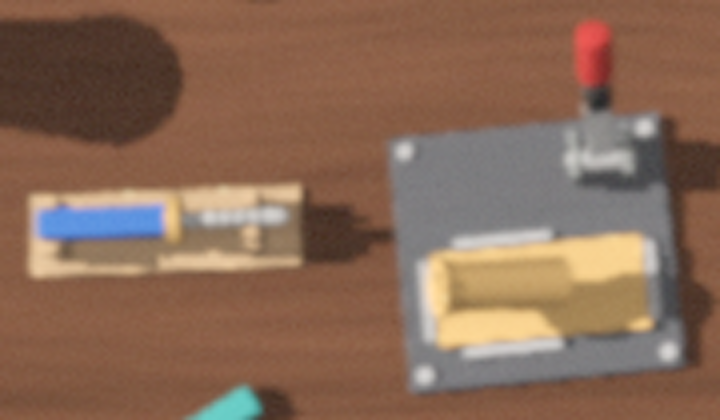

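View pics/sc.png

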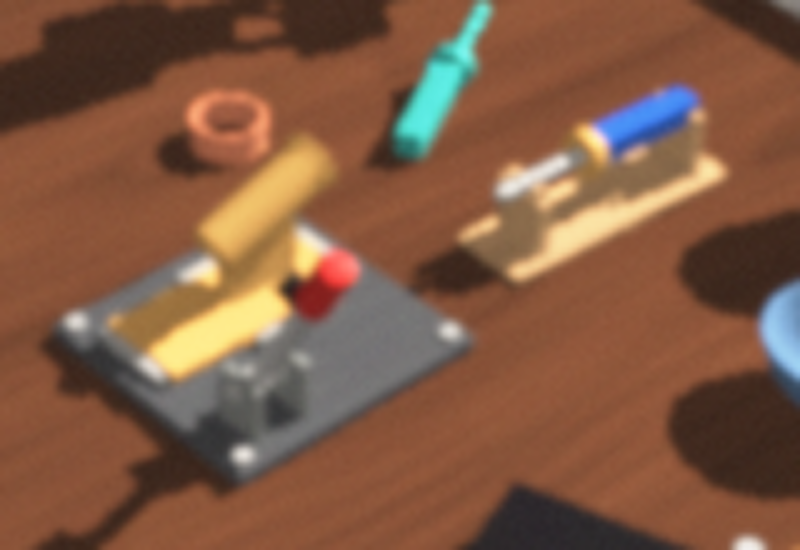

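View pics/tile.png

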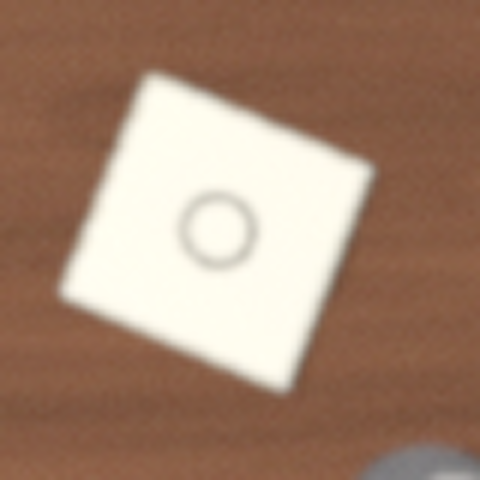

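```bash
python3 - <<'E'
from h import *
t=read_camera('top'); s=read_camera('scene')
crop(t,235,205,80,45,10,'m_t.png'); crop(s,235,180,70,60,11,'m_s.png')
for n,c,(u0,v0,u1,v1) in (('t',t,(140,190,225,235)),('s',s,(300,160,375,225))):
    hsv=cv2.cvtColor(c['pixels'],cv2.COLOR_RGB2HSV)
    m=cv2.inRange(hsv,(105,120,60),(130,255,255)); mm=np.zeros_like(m); mm[v0:v1,u0:u1]=m[v0:v1,u0:u1]
    y,x=np.nonzero(mm); print(n,'handle',len(x),x.mean(),y.mean(),cv2.minAreaRect(np.stack([x,y],1).astype(np.float32)))
for n,c,(u0,v0,u1,v1) in (('t',t,(270,140,310,200)),('s',s,(270,200,300,230))):
    hsv=cv2.cvtColor(c['pixels'],cv2.COLOR_RGB2HSV)
    m=cv2.inRange(hsv,(0,180,90),(8,255,255))|cv2.inRange(hsv,(172,180,90),(180,255,255)); mm=np.zeros_like(m); mm[v0:v1,u0:u1]=m[v0:v1,u0:u1]
    y,x=np.nonzero(mm); print(n,'red',len(x),x.mean(),y.mean())
# tile
g=t['pixels'].min(2); mm=np.zeros_like(g); mm[180:260,370:450]=(g[180:260,370:450]>170)*255
k=max(cv2.findContours(mm,cv2.RETR_EXTERNAL,cv2.CHAIN_APPROX_NONE)[0],key=cv2.contourArea)
r=cv2.minAreaRect(k); print('tile',r, onz(t,r[0],.005), onz(t,(370+218/6-.4,180+230/6-.4),.005))
# plate corners
P=[(390,140),(660,115),(685,365),(412,390)]
Q=[onz(t,(140+a/4,155+b/4),.01) for a,b in P]
print(np.array(Q)); print([np.linalg.norm(Q[i]-Q[i-1]) for i in range(4)])
P=[(404,151),(645,127),(669,352),(425,376)]
Q=[onz(t,(140+a/4,155+b/4),.01) for a,b in P]; print(np.array(Q))
E
```

```text
t handle 177 164.88135593220338 210.51977401129943 ((165.0, 210.5), (7.0, 28.0), 90.0)
s handle 121 349.06611570247935 183.30578512396696 ((349.6000061035156, 183.1999969482422), (7.155416965484619, 18.782970428466797), 63.43495178222656)
t red 3 289.6666666666667 171.33333333333334
s red 48 283.4166666666667 217.58333333333334
tile ((405.656494140625, 218.0658721923828), (41.32807159423828, 40.26091766357422), 22.833654403686523) [ 0.5253542  -0.30876401  0.005     ] [ 0.52566979 -0.30948608  0.005     ]
[[ 0.60557681  0.10966997  0.01      ]
 [ 0.61721447 -0.0590595   0.01      ]
 [ 0.46091376 -0.06971873  0.01      ]
 [ 0.44950526  0.0983      0.01      ]]
[np.float64(0.15648515866618332), np.float64(0.16913034145179576), np.float64(0.15666375527644122), np.float64(0.16840560919265857)]
[[ 0.59839758  0.10101688  0.01      ]
 [ 0.6098394  -0.04947372  0.01      ]
 [ 0.46915881 -0.06012356  0.01      ]
 [ 0.45793656  0.09015711  0.01      ]]
```

View pics/m_t.png

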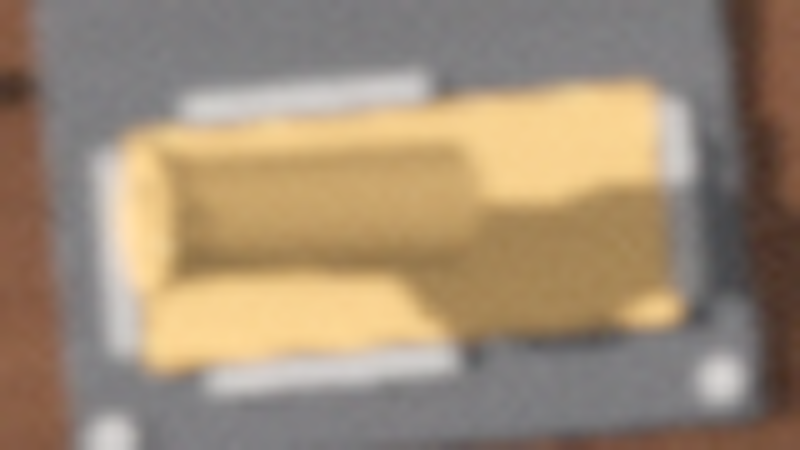

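View pics/m_s.png

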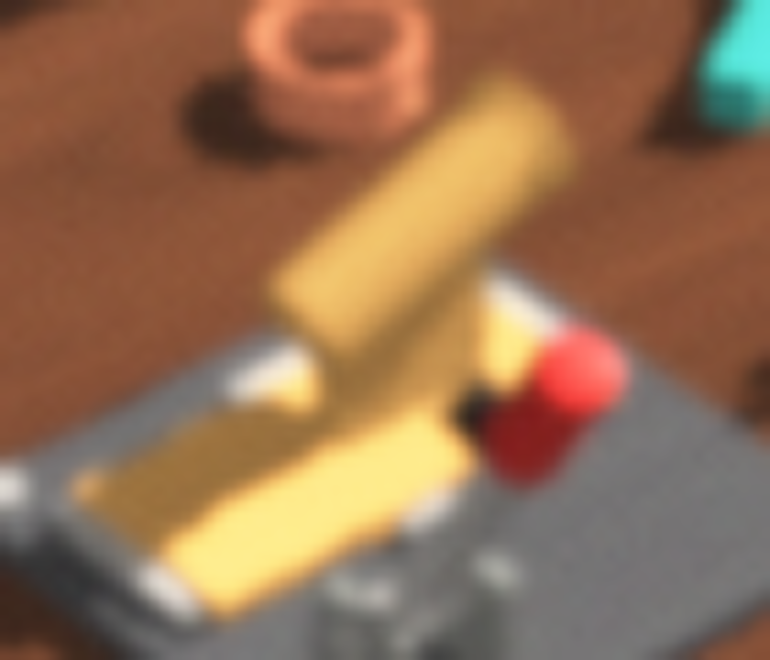

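```bash
python3 - <<'E'
from h import *
t=read_camera('top'); s=read_camera('scene')
f=lambda a,b:(235+a/10-.45,205+b/10-.45)
TR,BR,BL=[onz(t,f(*p),.018) for p in ((655,85),(683,320),(148,372))]
print(TR,BR,BL,np.linalg.norm(BR-BL),np.linalg.norm(TR-BR))
c0=(TR+BL)/2; ex=(BR-BL)/np.linalg.norm(BR-BL)
print('foot ctr',c0,'ang',np.degrees(np.arctan2(ex[1],ex[0])))
P=np.array([[0.60557681,0.10966997],[0.61721447,-0.0590595],[0.46091376,-0.06971873],[0.44950526,0.0983]])
d=(P[1]-P[0])+(P[2]-P[3]); ax=np.arctan2(d[1],d[0]); d2=(P[0]-P[3])+(P[1]-P[2]); ay=np.arctan2(d2[1],d2[0]); print('plate ang',np.degrees(ax),np.degrees(ay)-90,P.mean(0))
a=np.radians((np.degrees(ax)+np.degrees(ay)-90)/2); R=np.array([[np.cos(a),-np.sin(a)],[np.sin(a),np.cos(a)]])
print('plate ctr in foot frame',R.T@(P.mean(0)-c0[:2]))
m=onz(t,f(150,215),.085); print('mouth',m,'in nest',R.T@(m[:2]-c0[:2]))
# hinge pin top view: crop tc (598,150); grip
for nm,px,z in (('hinge',(140+598/4,155+150/4),.036),('grip',(140+594/4,155+55/4),.123)):
    q=onz(t,px,z); print(nm,q,R.T@(q[:2]-c0[:2]))
gs=(235+555/11,180+400/11); print('grip tri',tri(t,(140+594/4,155+55/4),s,gs))
# rod
print('rod handle', onz(t,(165,210.5),.057), tri(t,(164.9,210.5),s,(349.1,183.3)))
for nm,px,z in (('back',(140+36/4,155+222/4),.05),('collar',(140+173/4,155+218/4),.055),('tip',(140+290/4,155+214/4),.048)): print(nm,onz(t,px,z))
E
```

```text
[ 0.54279098 -0.04423085  0.018     ] [ 0.48465066 -0.04942045  0.018     ] [0.47500557 0.08175928 0.018     ] 0.13153383739875668 0.05837147681236869
foot ctr [0.50889827 0.01876422 0.018     ] ang -85.794850426474
plate ang -86.0849324189265 -85.96605034748895 [0.53330258 0.01979793]
plate ctr in foot frame [0.0006603  0.02441726]
mouth [0.50643457 0.07684353 0.085     ] in nest [-0.05811039  0.00156785]
hinge [ 0.59162804 -0.01927654  0.036     ] [0.04368349 0.0798941 ]
grip [ 0.63217245 -0.01672106  0.123     ] [0.0439444  0.12051813]
grip tri (array([ 0.63300007, -0.0149788 ,  0.12479541]), np.float64(0.0041650467629646935))
rod handle [0.55179339 0.28214521 0.057     ] (array([0.55387374, 0.28519282, 0.05343924]), np.float64(0.004980819643040258))
back [0.55373951 0.32322081 0.05      ]
collar [0.55342087 0.23795357 0.055     ]
tip [0.55510656 0.16786342 0.048     ]
```

Top picture: the nest plate corners and brass casting are clear. The mouth is at about (250,226.5), the red grip at (288.5,169), the blue rod at (165,210.5) and the tile at (405.5,218). The nest frame agrees with the hinge and grip offsets. I'll turn the tool so its y lies along the nest's y.

{"op": "arm_command", "data": {"moves": [[[0, 0, 0], 7], [[0, 0, 0], 7], [[0, 0, 0], 7], [[0, 0, 0], 7], [[0, 0, 0], 7]], "fingers": 1, "grip_force": 20}}

```text
clock: 0.82
position: [0.3056, 0.6018, 0.2387]
tcp_rot: [[-0.465, 0.885, -0.0], [0.885, 0.465, 0.0], [0.0, -0.0, -1.0]]
force: [0.4, -0.4, -0.5]
width: 0.057
```

{"op": "arm_command", "data": {"moves": [[[0, 0, 0], 7], [[0, 0, 0], 7], [[0, 0, 0], 7], [[0, 0, 0], 3.1], [[0, 0, 0], 0]]}}

```text
clock: 1.23
position: [0.3056, 0.6019, 0.2387]
tcp_rot: [[-0.068, 0.998, 0.0], [0.998, 0.068, 0.0], [0.0, 0.0, -1.0]]
force: [0.6, 0.3, 0.0]
width: 0.0233
```

```bash
cat >> h.py <<'E'
def to(X,verbose=True):
    o=get_obs(); d=np.array(o['tcp_rot']).T@(np.array(X)-o['position'])*100
    R=np.array(o['tcp_rot']); print('t=%.2f'%o['clock'],'pos',np.round(o['position'],4),'yawY %.2f'%np.degrees(np.arctan2(R[1,1],R[0,1])),'F',np.round(o['force'],1),'w %.4f'%o['width'],'-> tool cm',np.round(d,2))
M=np.array([.5060,.0777,.085]); ex=np.array([.0692,-.9976,0]); ey=np.array([.9976,.0692,0]); ez=np.array([0,0,1.])
O=M-ez*.085+ex*.045
def N(x,y,z): return O+ex*x+ey*y+ez*z
E
python3 -c "
from h import *
print(N(60,120,0) if 0 else N(.06,.12,.123)); to(N(.06,.165,.237))"
```

```text
[ 0.632978 -0.018744  0.123   ]
t=1.23 pos [0.3056 0.6019 0.2387] yawY 3.91 F [0.6 0.3 0. ] w 0.0233 -> tool cm [-64.15  32.93   0.17]
```

{"op": "arm_command", "data": {"moves": [[[-3.2, 1.65, 0], 0], [[-3.2, 1.65, 0], 0], [[-3.2, 1.65, 0], 0], [[-3.2, 1.65, 0], 0], [[-3.2, 1.65, 0], 0]]}}

```text
clock: 1.65
position: [0.3995, 0.4466, 0.2388]
tcp_rot: [[-0.072, 0.997, 0.0], [0.997, 0.072, 0.0], [0.0, 0.0, -1.0]]
force: [0.6, 0.4, 0.6]
width: 0.0003
```

{"op": "arm_command", "data": {"moves": [[[-3.2, 1.65, 0], 0], [[-3.2, 1.65, 0], 0], [[-3.2, 1.65, 0], 0], [[-3.2, 1.65, 0], 0], [[-3.2, 1.65, 0], 0]]}}

```text
clock: 2.07
position: [0.4931, 0.2925, 0.239]
tcp_rot: [[-0.072, 0.997, 0.001], [0.997, 0.072, 0.0], [0.0, 0.001, -1.0]]
force: [0.5, 0.3, 1.3]
width: 0.0003
```

{"op": "arm_command", "data": {"moves": [[[-3.2, 1.65, 0], 0], [[-3.2, 1.65, 0], 0], [[-3.2, 1.65, 0], 0], [[-3.2, 1.65, 0], 0], [[-3.2, 1.65, 0], 0]]}}

```text
clock: 2.48
position: [0.5865, 0.1386, 0.239]
tcp_rot: [[-0.071, 0.997, 0.001], [0.997, 0.071, 0.0], [0.0, 0.001, -1.0]]
force: [-0.4, 0.3, 0.8]
width: 0.0004
```

{"op": "arm_command", "data": {"moves": [[[-3.2, 1.65, 0], 0], [[-3.2, 1.65, 0], 0], [[-3.2, 1.65, 0], 0], [[-3.2, 1.65, 0], 0], [[0, 0, 0], 0]]}}

```text
clock: 2.9
position: [0.6632, 0.0114, 0.2386]
tcp_rot: [[-0.067, 0.998, 0.002], [0.998, 0.067, -0.003], [-0.003, 0.002, -1.0]]
force: [-0.3, 0.1, 0.3]
width: 0.0003
```

```bash
python3 -c "
from h import *
to(N(.058,.165,.108))"
```

```text
t=2.90 pos [0.6632 0.0114 0.2386] yawY 3.84 F [-0.3  0.1  0.3] w 0.0003 -> tool cm [-2.55  1.25 13.07]
```

{"op": "arm_command", "data": {"moves": [[[-2.5, 1.3, 0], 0], [[0, 0, 3.5], 0], [[0, 0, 3.5], 0], [[0, 0, 3.5], 0], [[0, 0, 2.5], 0]]}}

```text
clock: 3.32
position: [0.6735, -0.0066, 0.1055]
tcp_rot: [[-0.071, 0.997, -0.003], [0.997, 0.071, 0.0], [0.001, -0.003, -1.0]]
force: [-1.0, -0.7, -0.6]
width: 0.0003
```

{"op": "arm_command", "data": {"moves": [[[0, -1, 0], 0], [[0, -1, 0], 0], [[0, -1, 0], 0], [[0, -1, 0], 0], [[0, -1, 0], 0]]}}

```text
clock: 3.73
position: [0.6262, -0.0104, 0.1119]
tcp_rot: [[-0.07, 0.998, 0.005], [0.998, 0.07, -0.0], [-0.001, 0.005, -1.0]]
force: [1.9, 0.2, 0.7]
width: 0.0005
```

```bash
python3 -c "
from h import *
to(N(.058,.165,.108)); t=read_camera('top'); s=read_camera('scene')
crop(s,200,130,200,150,4,'p1.png')"
```

```text
t=3.73 pos [ 0.6262 -0.0104  0.1119] yawY 4.01 F [1.9 0.2 0.7] w 0.0005 -> tool cm [-0.68  5.12  0.42]
```

View pics/p1.png

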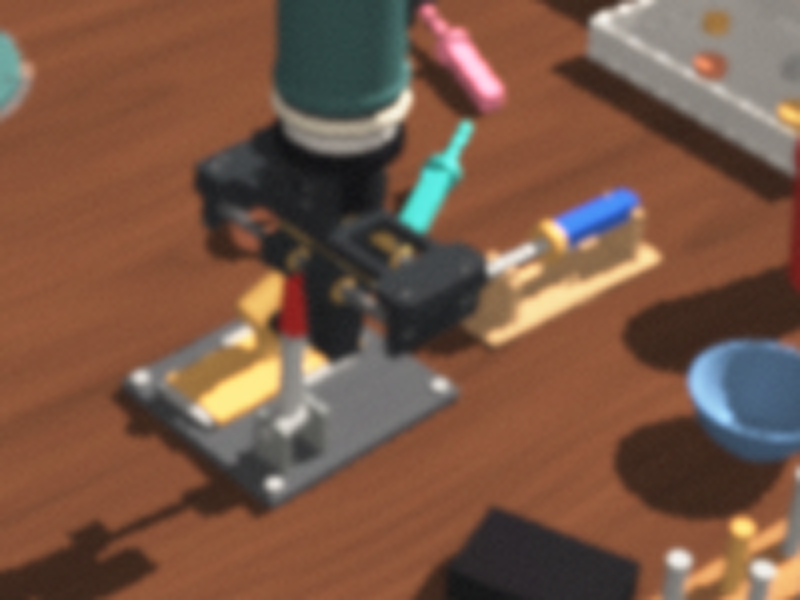

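```bash
python3 -c "
from h import *
s=read_camera('scene');t=read_camera('top')
o=get_obs()
for z in (0,.03,.06): 
  p=proj(s,o['position']+[0,0,z]); print((p-[200,130])*4)
crop(t,240,130,100,100,6,'p2.png')
for q in (1.57,2.05):
  p=N(.06,.075-.098*np.cos(q),.036+.098*np.sin(q)); print(q,p,(proj(s,p)-[200,130])*4,(proj(t,p)-[240,130])*6)
"
```

```text
[335.80128019 355.47897637]
[336.83297038 317.1651461 ]
[337.8990403  277.60415493]
1.57 [ 0.58800815 -0.0218634   0.13399997] [285.1234534  301.53088438] [308.18431496 340.84047063]
2.05 [ 0.63316268 -0.01873119  0.12296151] [333.63804418 350.60323914] [296.18928419 229.85873862]
```

View pics/p2.png

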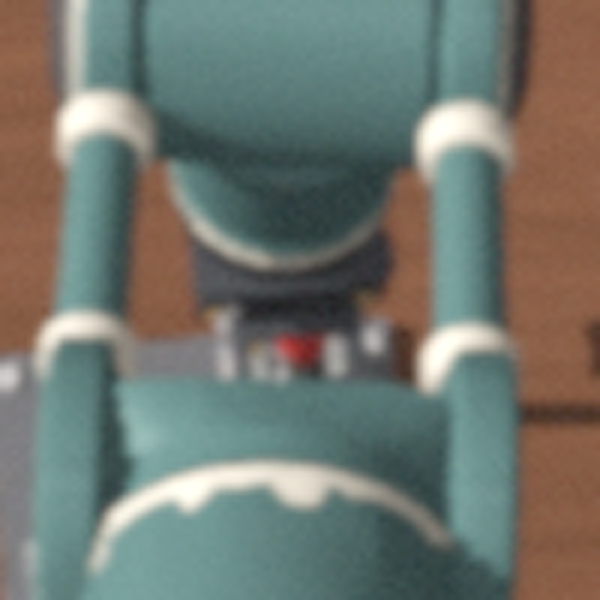

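The grip is now nearly upright, seen at top crop (300,348), with the fingers behind it. Pushing on past centre.

{"op": "arm_command", "data": {"moves": [[[0, -1, 0], 0], [[0, -1, 0], 0], [[0, -1, 0], 0], [[0, -1, 0], 0], [[0, 0, 0], 0]]}}

```text
clock: 4.35
position: [0.5824, -0.0132, 0.1079]
tcp_rot: [[-0.069, 0.998, -0.004], [0.998, 0.069, 0.0], [0.0, -0.003, -1.0]]
force: [-0.0, 0.1, 0.1]
width: 0.0006
```

{"op": "arm_command", "data": {"moves": [[[0, 0, -3.5], 0], [[0, 0, -3.5], 0], [[0, 0, -2], 0], [[3, -0.5, 0], 0], [[3.5, -0.5, 0], 0]]}}

```text
clock: 4.77
position: [0.5724, 0.0499, 0.2012]
tcp_rot: [[-0.066, 0.998, 0.004], [0.998, 0.066, -0.0], [-0.001, 0.004, -1.0]]
force: [1.0, 1.0, -0.4]
width: 0.0003
```

{"op": "arm_command", "data": {"moves": [[[3.5, -0.5, 0], 0], [[3.5, 0, 0], 0], [[3.5, 0, 0], 0], [[3.5, 0, 0], 0], [[3.5, 0, 0], 0]], "fingers": -1}}

```text
clock: 5.18
position: [0.553, 0.2266, 0.1985]
tcp_rot: [[-0.069, 0.998, -0.001], [0.998, 0.069, -0.0], [-0.0, -0.001, -1.0]]
force: [0.9, -0.4, -0.1]
width: 0.0317
```

```bash
python3 -c "
from h import *
to([.553,.28,.2]); t=read_camera('top'); s=read_camera('scene')
crop(s,200,130,200,150,4,'p3.png');crop(t,235,140,90,110,5,'p4.png')"
```

```text
t=5.18 pos [0.553  0.2266 0.1985] yawY 3.97 F [ 0.9 -0.4 -0.1] w 0.0317 -> tool cm [ 5.32  0.37 -0.15]
```

View pics/p3.png

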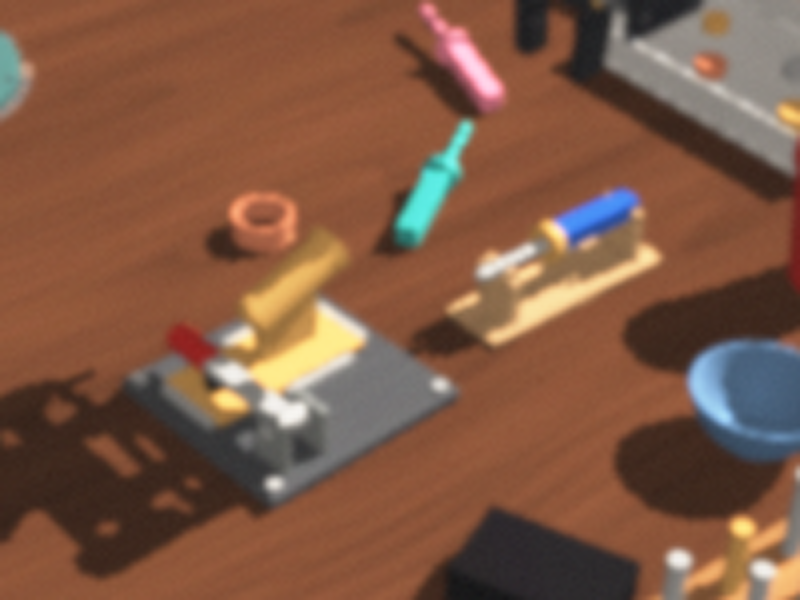

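View pics/p4.png

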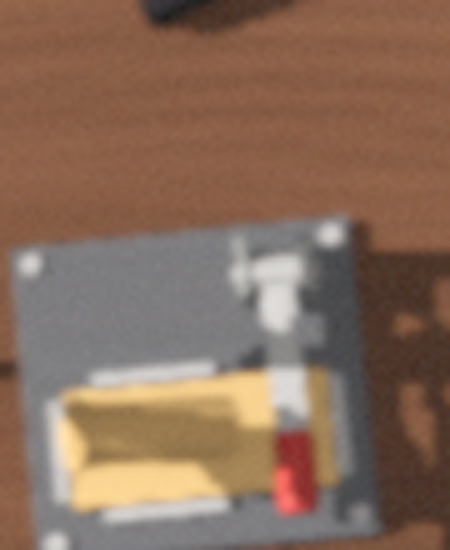

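The clamp is down: red grip at scene crop (190,345), lying across the casting foot at top crop (295,470). The casting is still between its fences. Next I go over the rod and open the fingers.

{"op": "arm_command", "data": {"moves": [[[2.7, 0.2, 0], 3.5], [[2.6, 0.2, 0], 0], [[0, 0, 3], 0], [[0, 0, 3], 0], [[0, 0, 2], 0]], "fingers": -0.3}}

```text
clock: 5.7
position: [0.5545, 0.2774, 0.1161]
tcp_rot: [[-0.009, 1.0, -0.002], [1.0, 0.009, -0.002], [-0.002, -0.002, -1.0]]
force: [0.0, -0.5, -0.5]
width: 0.0571
```

```bash
python3 -c "
from h import *
to([.5535,.2805,.029]);s=read_camera('scene')
crop(s,250,90,150,150,4,'p5.png')"
```

```text
t=5.70 pos [0.5545 0.2774 0.1161] yawY 0.53 F [ 0.  -0.5 -0.5] w 0.0571 -> tool cm [ 0.32 -0.07  8.71]
```

View pics/p5.png

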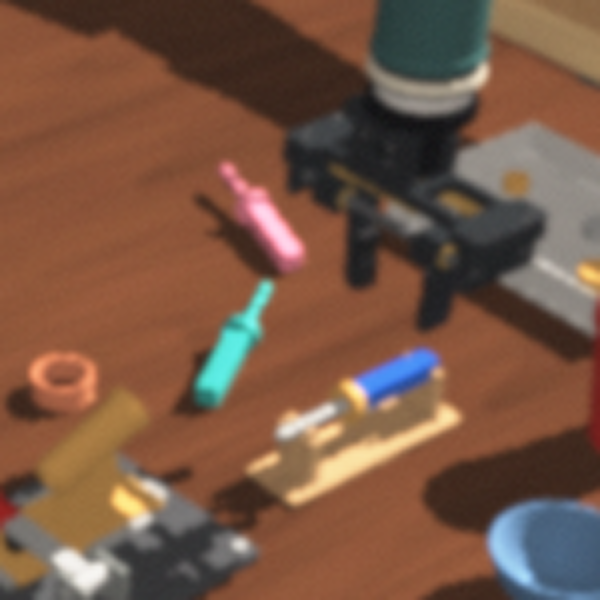

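Fingers at crop (362,270) and (432,310) straddle the blue handle at (400,375). Descending.

{"op": "arm_command", "data": {"moves": [[[0.3, 0, 2.5], 0], [[0, 0, 2.5], 0], [[0, 0, 2.2], 0], [[0, 0, 1.5], 0], [[0, 0, 0], 0]]}}

```text
clock: 6.17
position: [0.5529, 0.2791, 0.0282]
tcp_rot: [[-0.008, 1.0, -0.007], [1.0, 0.008, -0.003], [-0.003, -0.007, -1.0]]
force: [-0.9, -0.7, -0.2]
width: 0.0571
```

{"op": "arm_command", "data": {"moves": [[[0, 0, 0], 0], [[0, 0, 0], 0], [[0, 0, 0], 0], [[0, 0, 0], 0], [[0, 0, 0], 0]], "fingers": 1, "grip_force": 4}}

```text
clock: 6.58
position: [0.5567, 0.2817, 0.0332]
tcp_rot: [[-0.008, 1.0, 0.002], [1.0, 0.008, 0.001], [0.001, 0.002, -1.0]]
force: [0.5, -0.3, 0.4]
width: 0.0263
```

{"op": "arm_command", "data": {"moves": [[[0, 0, 0], 0], [[0, 0, 0], 0], [[0, 0, 0], 0], [[0, 0, 0], 0], [[0, 0, 0], 0]]}}

```text
clock: 7.0
position: [0.5561, 0.2815, 0.0325]
tcp_rot: [[-0.008, 1.0, 0.001], [1.0, 0.008, 0.0], [0.0, 0.001, -1.0]]
force: [-0.4, 0.6, 6.1]
width: 0.0178
```

```bash
python3 -c "
from h import *
to([.5535,.2805,.029]);s=read_camera('scene')
crop(s,280,120,120,110,6,'p6.png')"
```

```text
t=7.00 pos [0.5561 0.2815 0.0325] yawY 0.48 F [-0.4  0.6  6.1] w 0.0178 -> tool cm [-0.1  -0.26  0.35]
```

View pics/p6.png

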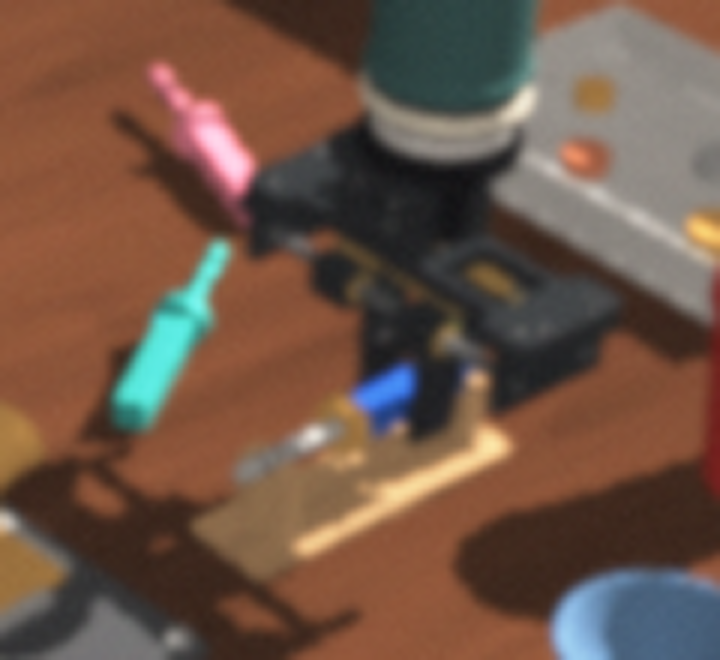

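Width is 17.8 mm and the handle is gripped at about its centre. I'll lift 3 cm with the light grip and see whether the nose pivots.

{"op": "arm_command", "data": {"moves": [[[0, 0, -0.6], 0], [[0, 0, -0.6], 0], [[0, 0, -0.6], 0], [[0, 0, -0.6], 0], [[0, 0, -0.6], 0]], "grip_force": 3}}

```text
clock: 7.47
position: [0.5557, 0.2812, 0.0622]
tcp_rot: [[-0.008, 1.0, -0.0], [1.0, 0.008, -0.0], [-0.0, -0.0, -1.0]]
force: [0.4, 0.3, -0.7]
width: 0.0179
```

```bash
python3 -c "
from h import *
to([.5535,.2805,.029]);s=read_camera('scene')
crop(s,280,120,120,110,6,'p7.png')"
```

```text
t=7.47 pos [0.5557 0.2812 0.0622] yawY 0.48 F [ 0.4  0.3 -0.7] w 0.0179 -> tool cm [-0.07 -0.22  3.32]
```

View pics/p7.png

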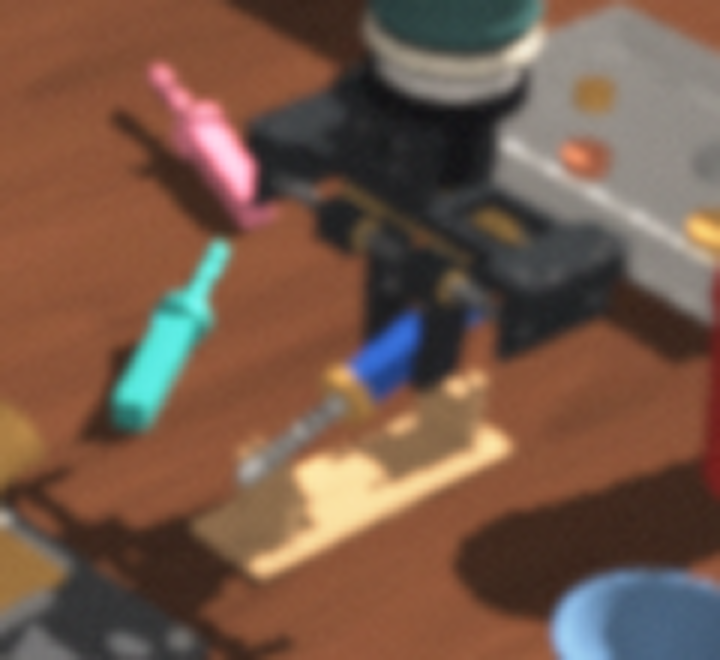

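The rod now slopes nose-down, its tip still on the front support at crop (245,470). A little more lift, then a firm grip.

{"op": "arm_command", "data": {"moves": [[[0, 0, -0.3], 0], [[0, 0, 0], 0], [[0, 0, 0], 0], [[0, 0, 0], 0], [[0, 0, 0], 0]]}}

```text
clock: 7.93
position: [0.5556, 0.2812, 0.0645]
tcp_rot: [[-0.008, 1.0, -0.0], [1.0, 0.008, -0.0], [-0.0, -0.0, -1.0]]
force: [0.3, -0.3, -0.7]
width: 0.0177
```

{"op": "arm_command", "data": {"moves": [[[0, 0, 0], 0], [[0, 0, 0], 0], [[0, 0, 0], 0], [[0, 0, 0], 0], [[0, 0, 0], 0]], "grip_force": 30}}

```text
clock: 8.35
position: [0.5556, 0.2812, 0.0646]
tcp_rot: [[-0.008, 1.0, -0.0], [1.0, 0.008, -0.0], [-0.0, -0.0, -1.0]]
force: [1.1, -0.3, -0.5]
width: 0.0176
```

{"op": "arm_command", "data": {"moves": [[[0, 0, -2], -3.5], [[0, 0, -2.5], 0], [[0, 0, -3], 0], [[0, 0, 0], 0], [[0, 0, 0], 0]]}}

```text
clock: 8.77
position: [0.5573, 0.2821, 0.1421]
tcp_rot: [[-0.069, 0.998, 0.005], [0.998, 0.069, 0.002], [0.002, 0.005, -1.0]]
force: [0.1, 0.1, -2.1]
width: 0.0178
```

```bash
python3 -c "
from h import *
to([.5535,.2805,.029]);s=read_camera('scene');t=read_camera('top')
crop(s,280,120,120,110,6,'p8.png');crop(t,120,160,140,100,5,'p9.png')"
```

```text
t=8.77 pos [0.5573 0.2821 0.1421] yawY 3.98 F [ 0.1  0.1 -2.1] w 0.0178 -> tool cm [-0.16 -0.45 11.31]
```

View pics/p8.png

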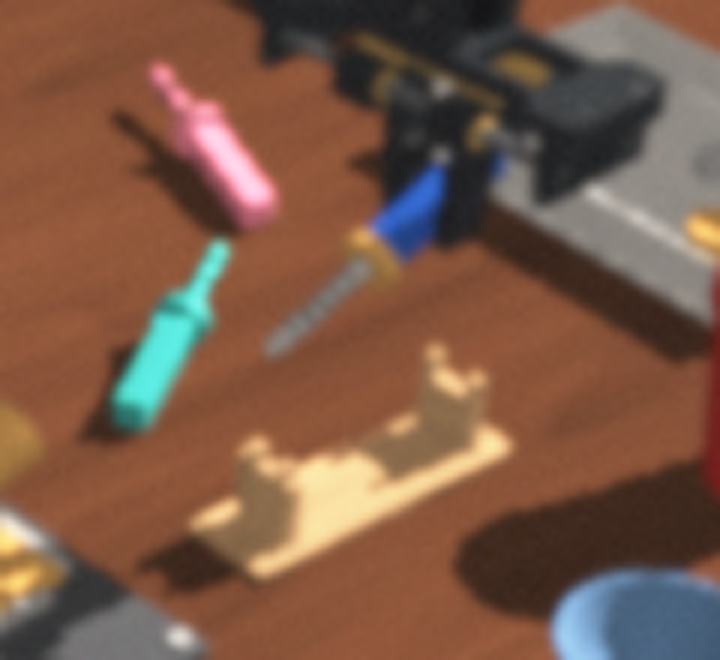

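View pics/p9.png

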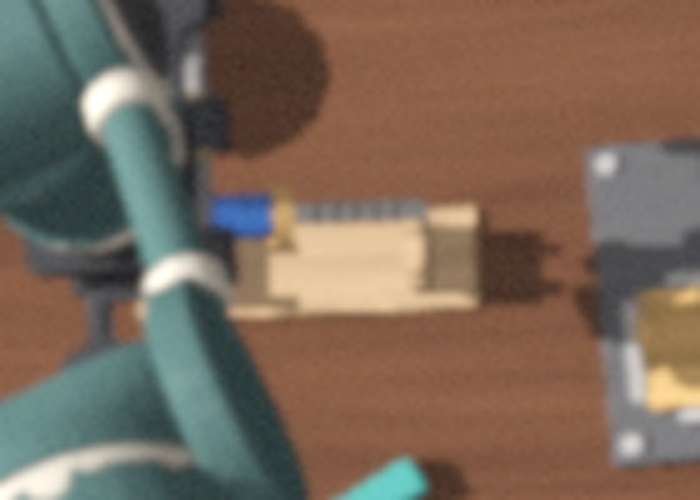

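The rod is held sloping: tip at scene (325,178.7) and top (205,201.8), collar at scene (342,161.7) and top (177,202.8). Triangulating its angle.

```bash
python3 -c "
from h import *
t=read_camera('top');s=read_camera('scene')
T,e=tri(t,(204.6,201.4),s,(324.6,178.3)); C,e2=tri(t,(176.6,202.4),s,(341.8,161.5))
o=get_obs(); G=o['position']+[0,0,.019]
d=T-C; print(T,e,C,e2,np.linalg.norm(d),'slope',np.degrees(np.arcsin(-d[2]/np.linalg.norm(d))),'yaw',np.degrees(np.arctan2(d[1],d[0])))
d=T-G; print('G',G,np.linalg.norm(d),'slope',np.degrees(np.arcsin(-d[2]/np.linalg.norm(d))),'yaw',np.degrees(np.arctan2(d[1],d[0])))
"
```

```text
[0.56225265 0.17758272 0.11976574] 0.0016248813869065612 [0.55849395 0.23852096 0.14836086] 0.005873579605717489 0.06741867670876701 slope 25.096400010594675 yaw -86.47044153149493
G [0.55425118 0.28064111 0.15647585] 0.10969361258652227 slope 19.551892024311616 yaw -85.56045709028064
```

```bash
python3 -c "
from h import *
T=np.array([.5622,.1776,.1198]); u=ex*np.cos(np.radians(20))-ez*np.sin(np.radians(20))
X=M-.02*u; o=get_obs(); to(o['position']+X-T); print(X)
"
```

```text
t=8.97 pos [0.5543 0.2806 0.1375] yawY 3.98 F [ 0.7 -0.3 -2. ] w 0.0175 -> tool cm [-7.69 -6.29  2.83]
[0.50469947 0.09644875 0.0918404 ]
```

{"op": "arm_command", "data": {"moves": [[[-2, -2, 0.5], 0], [[-2, -2, 0.5], 0], [[-1.8, -1.3, 0.6], 0], [[-1.2, -0.6, 0.6], 0], [[-0.7, -0.4, 0.6], 0]]}}

```text
clock: 9.38
position: [0.4966, 0.1985, 0.1099]
tcp_rot: [[-0.069, 0.998, -0.002], [0.998, 0.069, -0.001], [-0.001, -0.002, -1.0]]
force: [0.4, 0.4, -2.0]
width: 0.0178
```

{"op": "arm_command", "data": {"moves": [[[0, 0, 0], 0], [[0, 0, 0], 0], [[0, 0, 0], 0], [[0, 0, 0], 0], [[0, 0, 0], 0]]}}

```text
clock: 9.8
position: [0.4992, 0.2009, 0.1123]
tcp_rot: [[-0.07, 0.998, 0.001], [0.998, 0.07, 0.001], [0.001, 0.001, -1.0]]
force: [-0.2, -0.3, -1.4]
width: 0.0178
```

```bash
python3 -c "
from h import *
to([.5,.3,.1]);s=read_camera('scene');t=read_camera('top')
crop(s,240,140,100,90,8,'q1.png');crop(t,180,190,110,70,7,'q2.png')"
```

```text
t=9.80 pos [0.4992 0.2009 0.1123] yawY 4.01 F [-0.2 -0.3 -1.4] w 0.0178 -> tool cm [9.88 0.77 1.23]
```

View pics/q1.png

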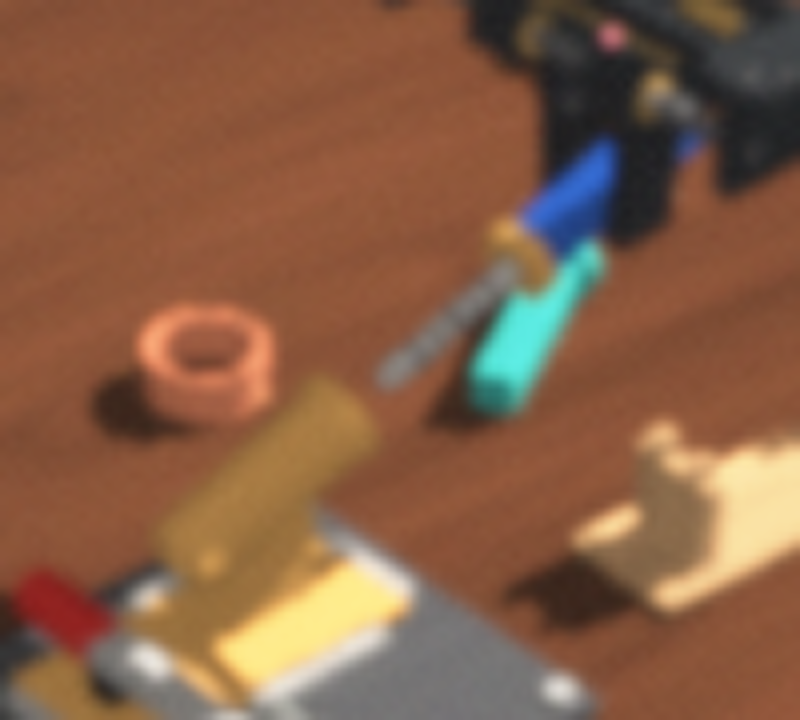

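View pics/q2.png

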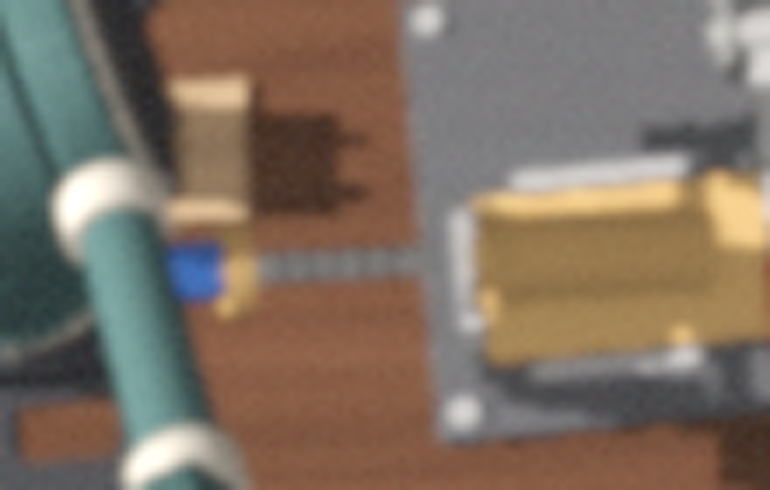

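```bash
python3 -c "
from h import *
t=read_camera('top');s=read_camera('scene')
u=ex*np.cos(np.radians(20))-ez*np.sin(np.radians(20))
for k in (-.085,-.02,0,.08):
  print(k,(proj(s,M+k*u)-[240,140])*8,(proj(t,M+k*u)-[180,190])*7)
T,e=tri(t,(180+418/7-.4,190+260/7-.4),s,(240+385/8-.4,140+383/8-.4)); C,e2=tri(t,(180+258/7-.4,190+268/7-.4),s,(240+512/8-.4,140+272/8-.4)); d=T-C
Rm=np.stack([u,ey,np.cross(u,ey)],1)
print(T,e,C,e2,np.linalg.norm(d),'slope',np.degrees(np.arcsin(-d[2]/np.linalg.norm(d))),'yaw',np.degrees(np.arctan2(d[1],d[0])),'tip in tube',Rm.T@(T-M),'collar',Rm.T@(C-M))
"
```

```text
-0.085 [511.65825297 259.02581666] [235.27334906 266.85927055]
-0.02 [380.44141294 376.68579819] [426.63718265 256.7664003 ]
0 [339.3441482 413.5356443] [484.3029654  253.70828118]
0.08 [171.39996805 564.11580539] [709.12248995 241.7124062 ]
[0.50413947 0.09930884 0.08919644] 0.002742339877048426 [0.50209339 0.15251499 0.11248716] 0.0035874782914151956 0.05811659954995954 slope 23.625604920014048 yaw -87.79774065209708 tip in tube [-0.02181318 -0.00036074 -0.00347362] collar [-0.07978956  0.00127997  0.00021005]
```

Scene and top agree that the tip is about 22 mm before the mouth and on axis within about 3 mm, slightly low. I raise it 2 mm, then go in along the 20° slope with a milder grip.

{"op": "arm_command", "data": {"moves": [[[0, 0.1, -0.2], 0], [[-0.94, 0, 0.34], 0], [[-0.94, 0, 0.34], 0], [[-0.47, 0, 0.17], 0], [[-0.47, 0, 0.17], 0]], "grip_force": 12}}

```text
clock: 10.42
position: [0.5008, 0.1708, 0.1029]
tcp_rot: [[-0.069, 0.998, -0.001], [0.998, 0.069, -0.0], [-0.0, -0.001, -1.0]]
force: [0.4, -0.4, -1.0]
width: 0.0178
```

{"op": "arm_command", "data": {"moves": [[[-0.47, 0, 0.17], 0], [[0, 0, 0], 0], [[0, 0, 0], 0], [[0, 0, 0], 0], [[0, 0, 0], 0]]}}

```text
clock: 10.83
position: [0.5017, 0.1675, 0.102]
tcp_rot: [[-0.07, 0.998, 0.0], [0.998, 0.07, 0.0], [0.0, 0.0, -1.0]]
force: [0.4, -0.5, -0.8]
width: 0.0179
```

```bash
python3 -c "
from h import *
to([.5,.3,.1]);s=read_camera('scene');t=read_camera('top')
crop(s,240,140,100,90,8,'q3.png');crop(t,180,190,110,70,7,'q4.png')"
```

```text
t=10.83 pos [0.5017 0.1675 0.102 ] yawY 3.99 F [ 0.4 -0.5 -0.8] w 0.0179 -> tool cm [13.22  0.76  0.2 ]
```

View pics/q3.png

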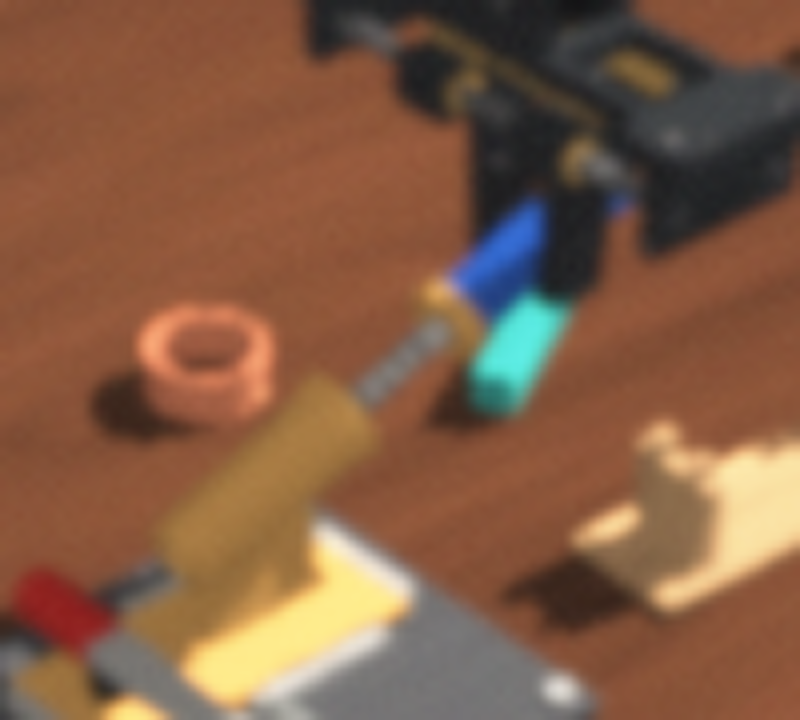

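View pics/q4.png

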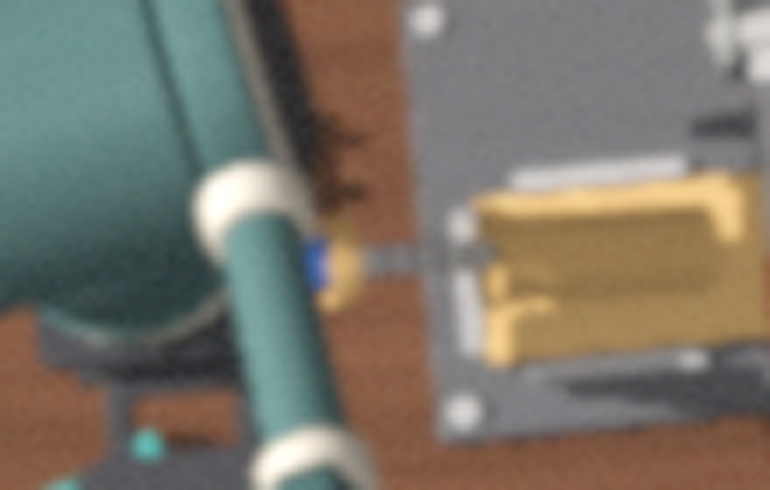

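The shank enters the mouth at scene crop (365,395) and top crop (490,255). Force is near zero, so I continue.

{"op": "arm_command", "data": {"moves": [[[-0.7, 0, 0.255], 0], [[-0.7, 0, 0.255], 0], [[-0.7, 0, 0.255], 0], [[0, 0, 0], 0], [[0, 0, 0], 0]]}}

```text
clock: 11.35
position: [0.5027, 0.1457, 0.0937]
tcp_rot: [[-0.068, 0.998, -0.001], [0.998, 0.068, -0.0], [-0.0, -0.001, -1.0]]
force: [-0.2, -0.0, -1.3]
width: 0.0184
```

{"op": "arm_command", "data": {"moves": [[[-0.7, 0, 0.255], 0], [[-0.7, 0, 0.255], 0], [[0, 0, 0], 0], [[0, 0, 0], 0], [[0, 0, 0], 0]]}}

```text
clock: 11.77
position: [0.5039, 0.1323, 0.089]
tcp_rot: [[-0.069, 0.998, -0.0], [0.998, 0.069, 0.0], [0.0, -0.0, -1.0]]
force: [0.8, -1.5, -1.7]
width: 0.0178
```

```bash
python3 -c "
from h import *
to([.5,.3,.1]);s=read_camera('scene');t=read_camera('top')
crop(s,240,140,100,90,8,'q5.png');crop(t,180,190,110,70,7,'q6.png')"
```

```text
t=11.77 pos [0.5039 0.1323 0.089 ] yawY 3.96 F [ 0.8 -1.5 -1.7] w 0.0178 -> tool cm [16.76  0.76 -1.09]
```

View pics/q5.png

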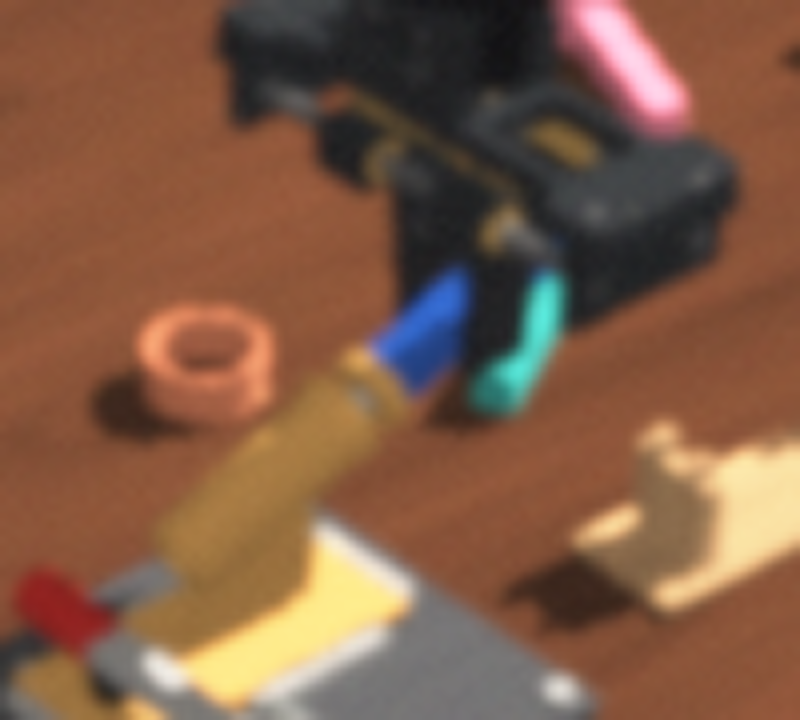

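View pics/q6.png

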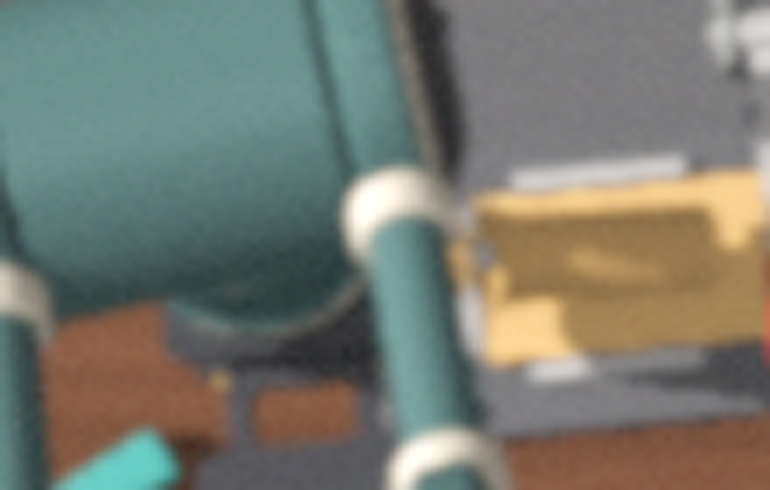

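A small gap of shank is still visible at (365,392). Advancing gently to contact.

{"op": "arm_command", "data": {"moves": [[[-0.4, 0, 0.145], 0], [[-0.2, 0, 0.07], 0], [[0, 0, 0], 0], [[0, 0, 0], 0], [[0, 0, 0], 0]]}}

```text
clock: 12.28
position: [0.5043, 0.1264, 0.0869]
tcp_rot: [[-0.069, 0.998, -0.0], [0.998, 0.069, 0.0], [0.0, -0.0, -1.0]]
force: [0.6, 0.1, -1.6]
width: 0.0179
```

{"op": "arm_command", "data": {"moves": [[[-0.2, 0, 0.07], 0], [[-0.2, 0, 0.07], 0], [[0, 0, 0], 0], [[0, 0, 0], 0], [[0, 0, 0], 0]]}}

```text
clock: 12.7
position: [0.505, 0.1237, 0.0862]
tcp_rot: [[-0.069, 0.998, 0.001], [0.998, 0.069, 0.002], [0.002, 0.001, -1.0]]
force: [-0.5, 4.5, 1.3]
width: 0.0176
```

```bash
python3 -c "
from h import *
to([.5,.3,.1]);s=read_camera('scene')
crop(s,255,160,60,55,12,'q7.png')"
```

```text
t=12.70 pos [0.505  0.1237 0.0862] yawY 3.95 F [-0.5  4.5  1.3] w 0.0176 -> tool cm [17.63  0.71 -1.34]
```

View pics/q7.png

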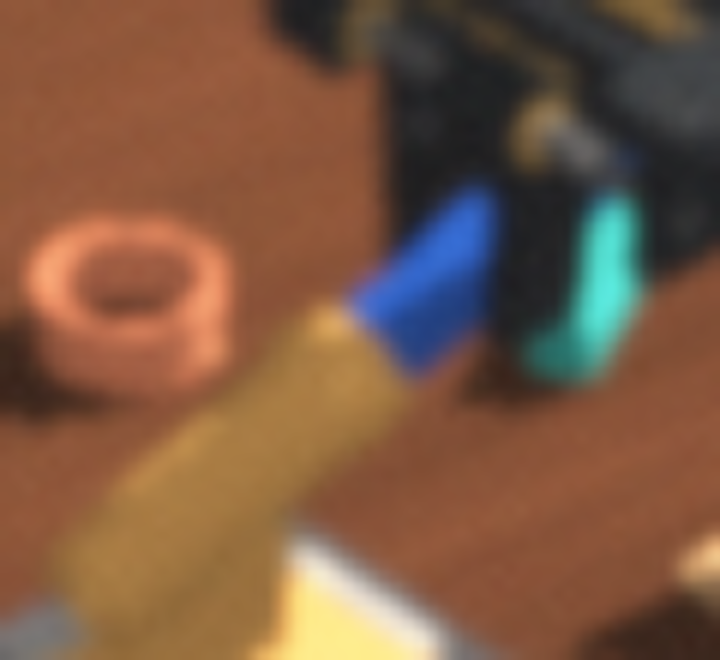

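Collar at (330,320) meets the mouth with no shank visible, and 4.5 N back-force appeared. I press 2 mm more with the grip eased so it aligns, then dwell.

{"op": "arm_command", "data": {"moves": [[[-0.15, 0, 0.055], 0], [[0, 0, 0], 0], [[0, 0, 0], 0], [[0, 0, 0], 0], [[0, 0, 0], 0]], "grip_force": 7}}

```text
clock: 13.17
position: [0.5053, 0.1228, 0.086]
tcp_rot: [[-0.069, 0.998, 0.001], [0.998, 0.069, 0.003], [0.003, 0.002, -1.0]]
force: [-1.5, 7.1, 3.5]
width: 0.0182
```

{"op": "arm_command", "data": {"moves": [[[-0.15, 0, 0.055], 0], [[0, 0, 0], 0], [[0, 0, 0], 0], [[0, 0, 0], 0], [[0, 0, 0], 0]]}}

```text
clock: 13.58
position: [0.5056, 0.1215, 0.0857]
tcp_rot: [[-0.069, 0.998, 0.002], [0.998, 0.069, 0.004], [0.004, 0.002, -1.0]]
force: [-1.9, 8.5, 4.1]
width: 0.0181
```

```bash
python3 -c "
from h import *
to([.5,.3,.1]);s=read_camera('scene');t=read_camera('top')
crop(s,225,150,110,90,7,'q8.png');crop(t,230,190,100,80,7,'q9.png')"
```

```text
t=13.58 pos [0.5056 0.1215 0.0857] yawY 3.93 F [-1.9  8.5  4.1] w 0.0181 -> tool cm [17.85  0.66 -1.36]
```

View pics/q8.png

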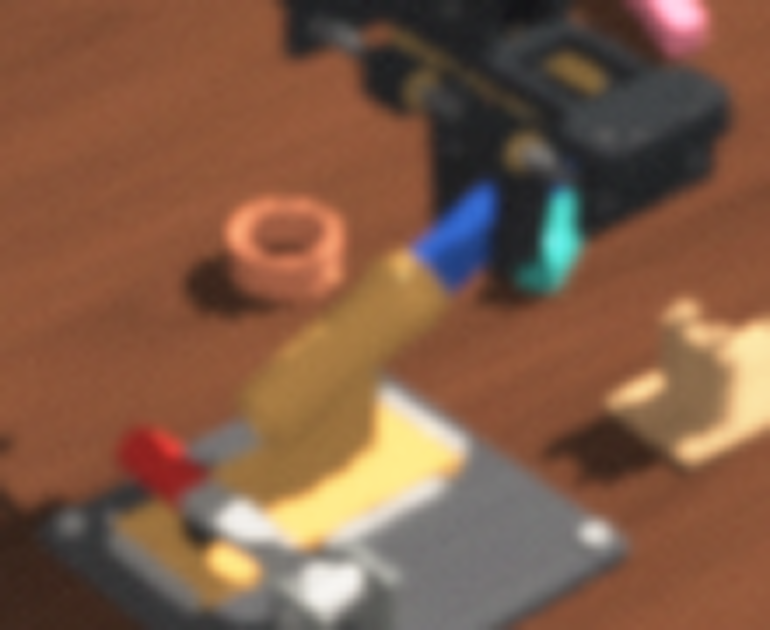

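View pics/q9.png

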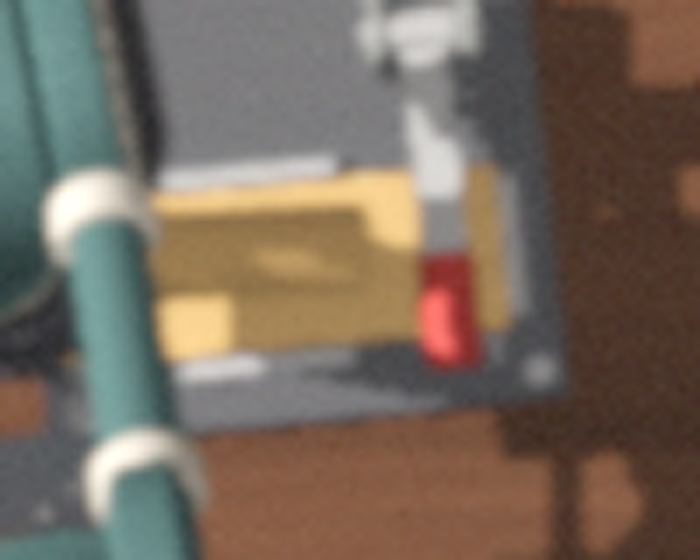

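Collar sits flush at scene crop (420,270), with a steady 8.5 N. The casting edge is unchanged (top px 300.7 against 300.5 before) and the clamp is down. Drawing the rod out along the slope.

{"op": "arm_command", "data": {"moves": [[[0.3, 0, -0.11], 0], [[0.5, 0, -0.18], 0], [[0.94, 0, -0.34], 0], [[0.94, 0, -0.34], 0], [[0.94, 0, -0.34], 0]], "grip_force": 15}}

```text
clock: 14.1
position: [0.5022, 0.1564, 0.0977]
tcp_rot: [[-0.069, 0.998, -0.0], [0.998, 0.069, -0.0], [-0.0, -0.0, -1.0]]
force: [0.7, 0.3, -1.3]
width: 0.0181
```

{"op": "arm_command", "data": {"moves": [[[0.94, 0, -0.34], 0], [[0.94, 0, -0.34], 0], [[0.94, 0, -0.34], 0], [[0.94, 0, -0.34], 0], [[0.94, 0, -0.34], 0]]}}

```text
clock: 14.52
position: [0.499, 0.2036, 0.1149]
tcp_rot: [[-0.07, 0.998, 0.0], [0.998, 0.07, 0.0], [0.0, 0.0, -1.0]]
force: [-0.5, -0.6, -0.9]
width: 0.0179
```

{"op": "arm_command", "data": {"moves": [[[0.94, 0, -0.34], 0], [[0.94, 0, -0.34], 0], [[0.94, 0, -0.34], 0], [[0, 0, 0], 0], [[0, 0, 0], 0]]}}

```text
clock: 14.93
position: [0.4972, 0.2312, 0.125]
tcp_rot: [[-0.071, 0.998, 0.0], [0.998, 0.071, -0.0], [-0.0, 0.0, -1.0]]
force: [-0.6, -0.4, -1.5]
width: 0.018
```

```bash
python3 -c "
from h import *
to([.5,.3,.1]);s=read_camera('scene');t=read_camera('top')
crop(s,225,120,130,110,6,'r1.png');crop(t,180,190,110,70,7,'r2.png')"
```

```text
t=14.93 pos [0.4972 0.2312 0.125 ] yawY 4.05 F [-0.6 -0.4 -1.5] w 0.0180 -> tool cm [6.85 0.76 2.5 ]
```

View pics/r1.png

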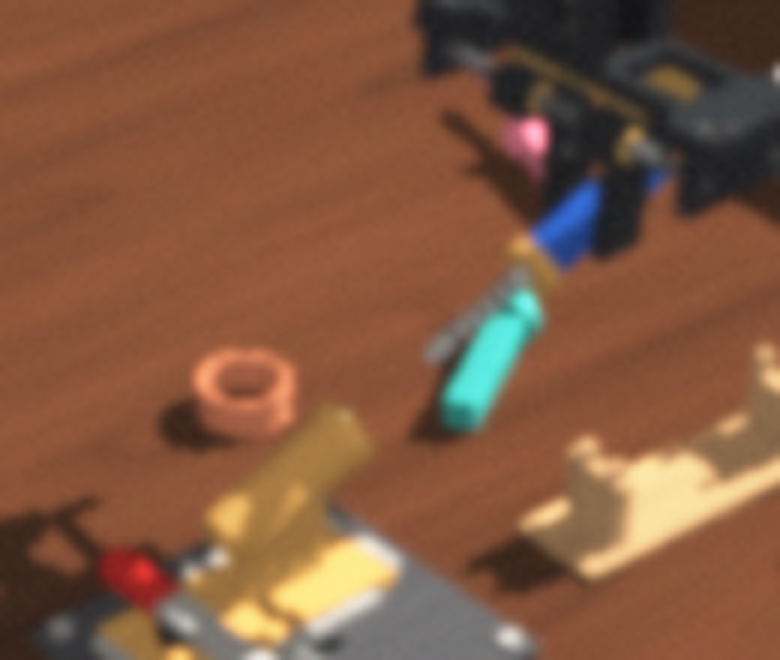

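View pics/r2.png

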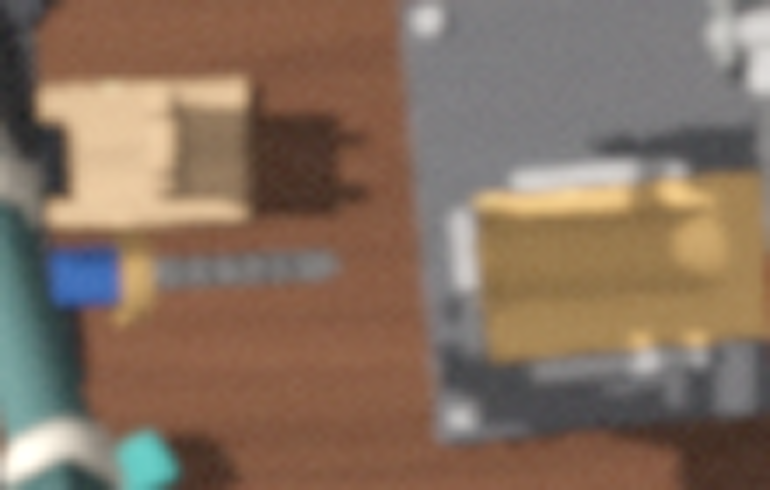

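The tip is well clear of the mouth: top crop (335,263), with the mouth at (485,252). The casting and clamp are unchanged. The rod must end level, so I'll use the cradle's supports to turn it back level while keeping hold of it, the reverse of the lift.

{"op": "arm_command", "data": {"moves": [[[1.2, 1.6, 0], 0], [[1.2, 1.6, 0], 0], [[1.2, 1.6, 0], 0], [[1, 1.4, 0], 3.5], [[0, 0, 0], 0]], "grip_force": 25}}

```text
clock: 15.45
position: [0.5582, 0.2819, 0.1247]
tcp_rot: [[-0.006, 1.0, 0.002], [1.0, 0.006, 0.001], [0.001, 0.002, -1.0]]
force: [0.4, 0.0, -0.9]
width: 0.018
```

{"op": "arm_command", "data": {"moves": [[[0, 0, 0], 0], [[0, 0, 0], 0], [[0, 0, 0], 0], [[0, 0, 0], 0], [[0, 0, 0], 0]]}}

```text
clock: 15.87
position: [0.5552, 0.2802, 0.1247]
tcp_rot: [[-0.008, 1.0, -0.0], [1.0, 0.008, -0.0], [-0.0, -0.0, -1.0]]
force: [0.5, 1.0, -1.8]
width: 0.0181
```

```bash
python3 -c "
from h import *
to([.5557,.2812,.0665]);s=read_camera('scene');t=read_camera('top')
crop(s,280,120,120,110,6,'r3.png');crop(t,140,180,110,60,7,'r4.png')"
```

```text
t=15.87 pos [0.5552 0.2802 0.1247] yawY 0.48 F [ 0.5  1.  -1.8] w 0.0181 -> tool cm [0.1  0.05 5.82]
```

View pics/r3.png

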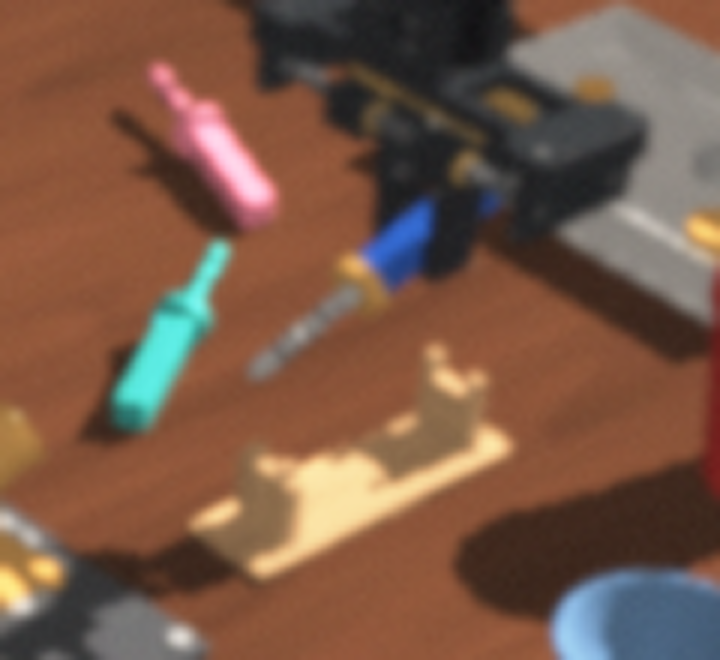

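View pics/r4.png

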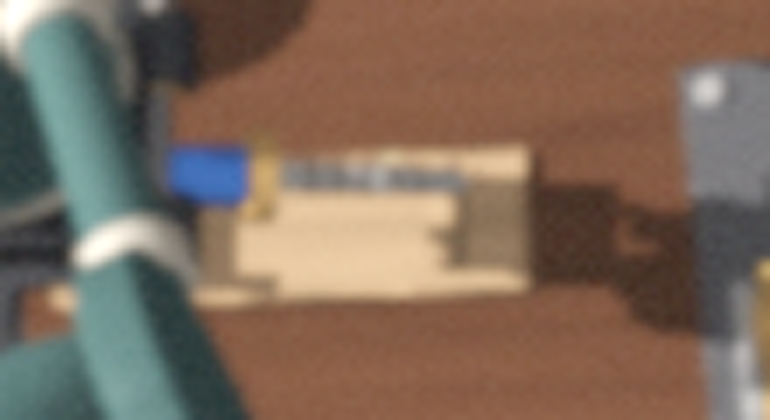

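The rod is held above the cradle, the cradle where it was. I descend to where the nose meets the front support, then ease the grip.

{"op": "arm_command", "data": {"moves": [[[0.1, 0.05, 2], 0], [[0, 0, 2], 0], [[0, 0, 1.2], 0], [[0, 0, 0.4], 0], [[0, 0, 0], 0]]}}

```text
clock: 16.38
position: [0.555, 0.2812, 0.0671]
tcp_rot: [[-0.008, 1.0, -0.003], [1.0, 0.008, -0.001], [-0.001, -0.003, -1.0]]
force: [0.2, 0.0, -1.2]
width: 0.018
```

{"op": "arm_command", "data": {"moves": [[[0, 0, 0], 0], [[0, 0, 0], 0], [[0, 0, 0], 0], [[0, 0, 0.2], 0], [[0, 0, 0.3], 0]], "grip_force": 3.5}}

```text
clock: 16.8
position: [0.5572, 0.2823, 0.0649]
tcp_rot: [[-0.008, 1.0, 0.002], [1.0, 0.008, 0.001], [0.001, 0.002, -1.0]]
force: [0.5, 0.3, -0.0]
width: 0.0179
```

```bash
python3 -c "
from h import *
to([.5557,.2812,.0325]);s=read_camera('scene')
crop(s,280,120,120,110,6,'r5.png')"
```

```text
t=16.80 pos [0.5572 0.2823 0.0649] yawY 0.48 F [ 0.5  0.3 -0. ] w 0.0179 -> tool cm [-0.11 -0.16  3.24]
```

View pics/r5.png

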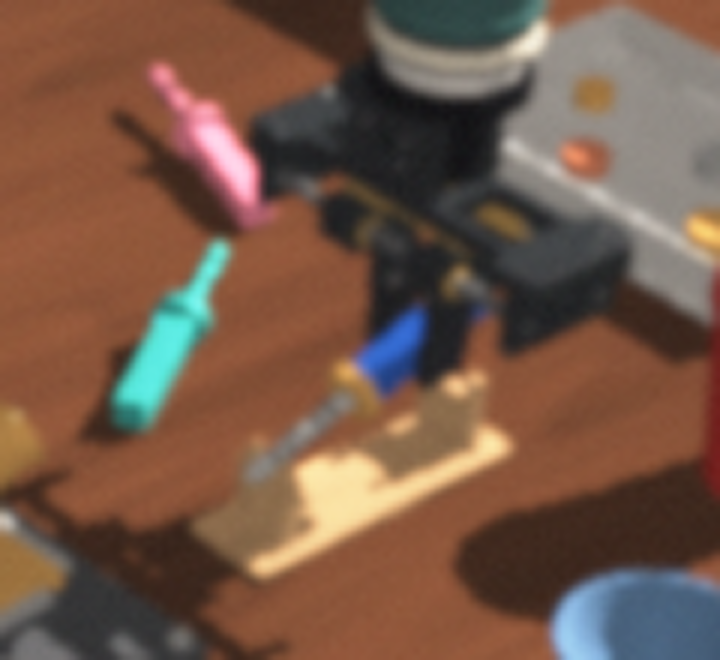

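The nose rests in the front support at (262,465). It slid about 4 mm back in the grip while pressing, so I shift 3 mm forward as I lower to level.

{"op": "arm_command", "data": {"moves": [[[-0.2, 0, 0.5], 0], [[-0.1, 0, 0.6], 0], [[0, 0, 0.6], 0], [[0, 0, 0.6], 0], [[0, 0, 0.3], 0]]}}

```text
clock: 17.27
position: [0.5555, 0.2784, 0.0362]
tcp_rot: [[-0.008, 1.0, -0.002], [1.0, 0.008, -0.001], [-0.001, -0.002, -1.0]]
force: [0.1, 1.1, -0.6]
width: 0.018
```

```bash
python3 -c "
from h import *
to([.5557,.2792,.0325]);s=read_camera('scene')
crop(s,280,120,120,110,6,'r6.png')"
```

```text
t=17.27 pos [0.5555 0.2784 0.0362] yawY 0.48 F [ 0.1  1.1 -0.6] w 0.0180 -> tool cm [0.08 0.02 0.37]
```

View pics/r6.png

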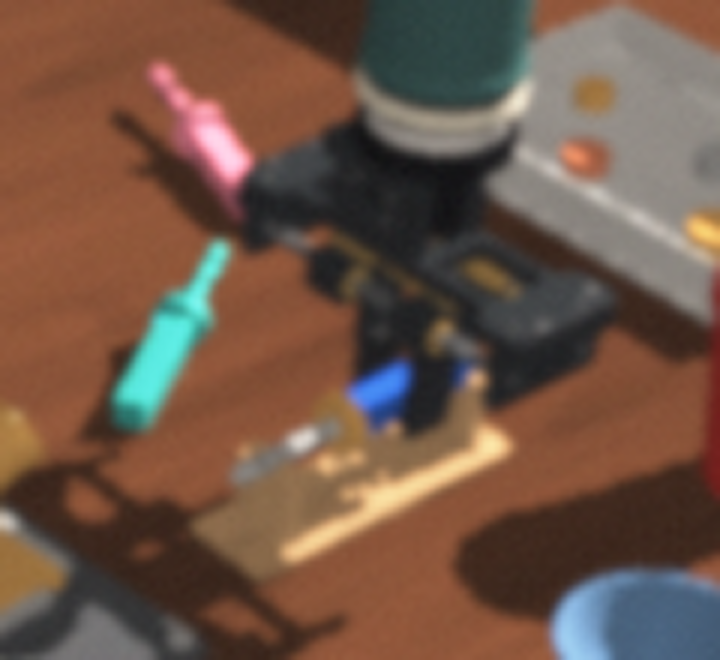

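Nearly level, tip at (240,470). A last 3 mm down onto the rear support, then a firm grip and lift.

{"op": "arm_command", "data": {"moves": [[[0, 0, 0.25], 0], [[0, 0, 0.15], 0], [[0, 0, 0], 0], [[0, 0, 0], 0], [[0, 0, 0], 0]]}}

```text
clock: 17.73
position: [0.5564, 0.2788, 0.0338]
tcp_rot: [[-0.008, 1.0, 0.0], [1.0, 0.008, 0.0], [0.0, 0.0, -1.0]]
force: [0.5, 0.8, -1.4]
width: 0.0179
```

{"op": "arm_command", "data": {"moves": [[[0, 0, 0], 0], [[0, 0, 0], 0], [[0, 0, 0], 0], [[0, 0, 0], 0], [[0, 0, 0], 0]], "grip_force": 50}}

```text
clock: 18.15
position: [0.5563, 0.2788, 0.0338]
tcp_rot: [[-0.008, 1.0, 0.0], [1.0, 0.008, 0.0], [0.0, 0.0, -1.0]]
force: [-0.2, 0.5, -2.0]
width: 0.0174
```

{"op": "arm_command", "data": {"moves": [[[0, 0, -1], 0], [[0, 0, -3], 0], [[0, 0, -3], 0], [[0, 0, -3], 0], [[0, 0, 0], 0]]}}

```text
clock: 18.57
position: [0.5608, 0.2809, 0.142]
tcp_rot: [[-0.008, 1.0, 0.012], [1.0, 0.008, 0.005], [0.005, 0.012, -1.0]]
force: [1.4, 0.1, 0.2]
width: 0.0173
```

```bash
python3 -c "
from h import *
to([.5557,.2792,.0325]);s=read_camera('scene');t=read_camera('top')
crop(s,280,100,120,110,6,'r7.png');crop(t,140,180,110,60,7,'r8.png')"
```

```text
t=18.57 pos [0.5608 0.2809 0.142 ] yawY 0.48 F [1.4 0.1 0.2] w 0.0173 -> tool cm [-0.22 -0.64 10.95]
```

View pics/r7.png

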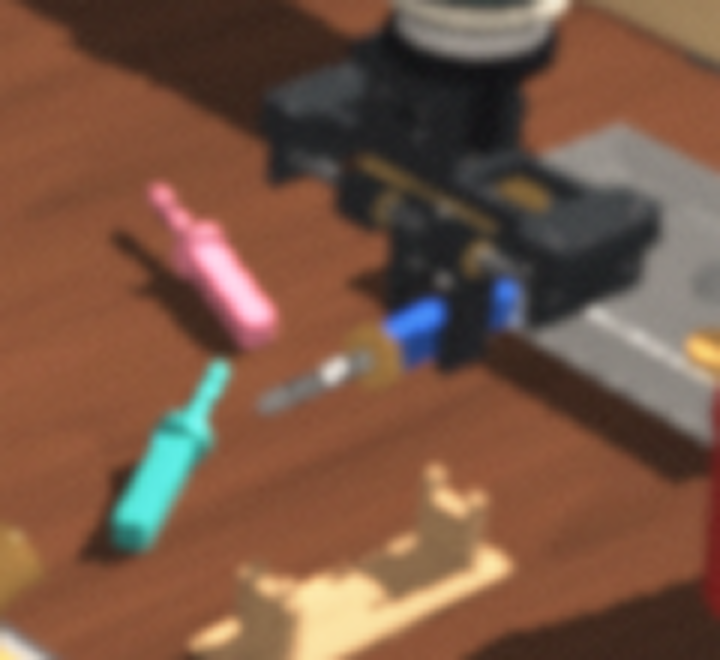

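View pics/r8.png

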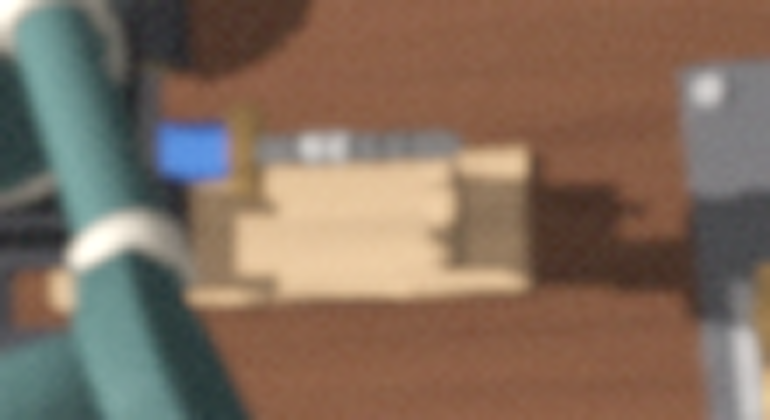

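```bash
python3 -c "
from h import *
t=read_camera('top');s=read_camera('scene')
T,e=tri(t,(140+458/7-.4,180+145/7-.4),s,(280+263/6-.4,100+408/6-.4)); C,e2=tri(t,(140+246/7-.4,180+152/7-.4),s,(280+382/6-.4,100+354/6-.4))
o=get_obs(); print(o['position'],T,e,C,e2,np.degrees(np.arcsin((C-T)[2]/np.linalg.norm(C-T))))
G=o['position']+[0,0,.019]
# predicted tip for level rod at several pitch, reproject to both views
d0=np.array([np.cos(np.radians(-89.5)),np.sin(np.radians(-89.5)),0])
for p in (-4,0,4,8):
  X=G-ez*.003+.110*(d0*np.cos(np.radians(p))-ez*np.sin(np.radians(p))); print(p,(proj(s,X)-[280,100])*6,(proj(t,X)-[140,180])*7)
"
```

```text
[0.55530621 0.2783525  0.13262567] [0.5594075  0.17197655 0.1549979 ] 0.0023804799629966403 [0.55983137 0.24119692 0.15732509] 0.006422656885911781 1.925524351725224
-4 [247.81940011 402.9170922 ] [462.13474794 148.89872029]
0 [246.17957571 417.55100555] [466.27791234 152.50143543]
4 [245.44256284 431.68188033] [468.71025963 156.11507019]
8 [245.60206281 445.23899508] [469.45181271 159.72189386]
```

Triangulated, the rod is within about 2° of level. Carrying it raised to the tile.

{"op": "arm_command", "data": {"moves": [[[-0.5, -0.2, -2], 0], [[-1.2, -0.2, -2], 0], [[-2, -0.2, -1], 0], [[-2.5, -0.2, 0], 0], [[-2.5, -0.2, 0], 0]]}}

```text
clock: 19.18
position: [0.5461, 0.191, 0.1824]
tcp_rot: [[-0.01, 1.0, -0.002], [1.0, 0.01, -0.001], [-0.001, -0.002, -1.0]]
force: [-0.1, 0.8, -0.8]
width: 0.0173
```

{"op": "arm_command", "data": {"moves": [[[-2.5, -0.2, 0], 0], [[-2.5, -0.2, 0], 0], [[-2.5, -0.2, 0], 0], [[-2.5, -0.2, 0], 0], [[-2.5, -0.2, 0], 0]]}}

```text
clock: 19.6
position: [0.5361, 0.0654, 0.181]
tcp_rot: [[-0.009, 1.0, -0.005], [1.0, 0.009, -0.0], [-0.0, -0.005, -1.0]]
force: [0.2, -0.1, -2.0]
width: 0.0176
```

{"op": "arm_command", "data": {"moves": [[[-2.5, -0.2, 0], 0], [[-2.5, -0.2, 0], 0], [[-2.5, -0.2, 0], 0], [[-2.5, -0.2, 0], 0], [[-2.5, -0.2, 0], 0]]}}

```text
clock: 20.02
position: [0.5271, -0.0594, 0.1811]
tcp_rot: [[-0.008, 1.0, -0.005], [1.0, 0.008, 0.001], [0.001, -0.005, -1.0]]
force: [0.5, -0.1, -1.7]
width: 0.0176
```

{"op": "arm_command", "data": {"moves": [[[-2.5, -0.1, 0], 0], [[-2.5, 0, 0], 0], [[-2.5, 0, 0], 0], [[-2, 0, 0], 0], [[-1.5, 0, 0], 0]]}}

```text
clock: 20.43
position: [0.5273, -0.1697, 0.181]
tcp_rot: [[-0.007, 1.0, -0.004], [1.0, 0.007, 0.001], [0.001, -0.004, -1.0]]
force: [0.5, 0.7, -1.3]
width: 0.0177
```

{"op": "arm_command", "data": {"moves": [[[-1, 0, 0], 0], [[0, 0, 0], 0], [[0, 0, 0], 0], [[0, 0, 0], 0], [[0, 0, 0], 0]]}}

```text
clock: 20.85
position: [0.5289, -0.1774, 0.1833]
tcp_rot: [[-0.009, 1.0, -0.001], [1.0, 0.009, 0.001], [0.001, -0.001, -1.0]]
force: [-1.5, 0.6, -1.4]
width: 0.0176
```

```bash
python3 -c "
from h import *
to([.5245,-.200,.112]);s=read_camera('scene');t=read_camera('top')
crop(s,100,140,160,140,5,'v1.png');crop(t,300,170,140,100,5,'v2.png')"
```

```text
t=20.85 pos [ 0.5289 -0.1774  0.1833] yawY 0.54 F [-1.5  0.6 -1.4] w 0.0176 -> tool cm [-2.26 -0.45  7.12]
```

View pics/v1.png

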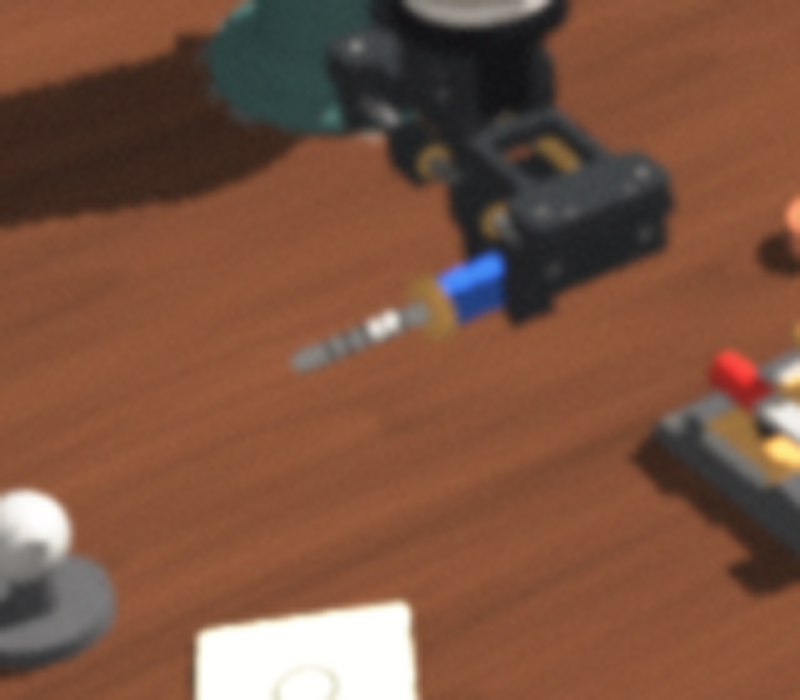

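View pics/v2.png

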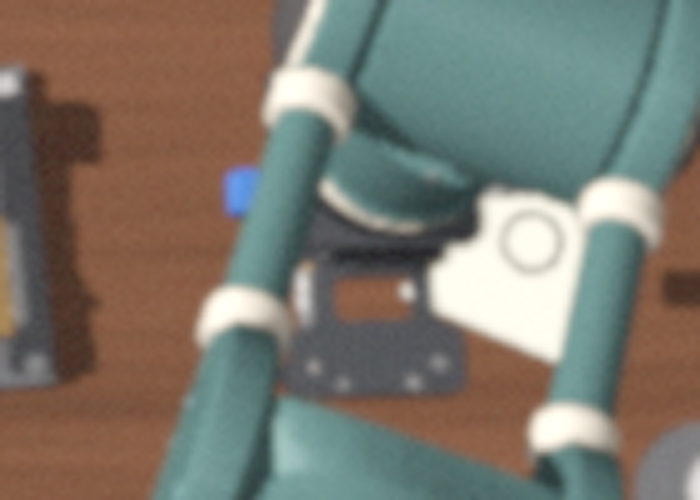

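The rod is held near level, tip at scene crop (297,360). Moving on to the tile and down to height.

{"op": "arm_command", "data": {"moves": [[[-0.6, -0.1, 1.5], 0], [[-0.6, -0.1, 2], 0], [[-0.6, -0.1, 2], 0], [[-0.4, -0.1, 1], 0], [[0, 0, 0.4], 0]]}}

```text
clock: 21.37
position: [0.5238, -0.2, 0.1126]
tcp_rot: [[-0.009, 1.0, -0.003], [1.0, 0.009, 0.001], [0.001, -0.003, -1.0]]
force: [-0.5, -0.2, -1.1]
width: 0.0175
```

{"op": "arm_command", "data": {"moves": [[[0, 0, 0], 0], [[0, 0, 0], 0], [[0, 0, 0], 0], [[0, 0, 0], 0], [[0, 0, 0], 0]]}}

```text
clock: 21.78
position: [0.5261, -0.2006, 0.1158]
tcp_rot: [[-0.009, 1.0, 0.002], [1.0, 0.009, -0.001], [-0.001, 0.002, -1.0]]
force: [-1.0, -0.5, -1.5]
width: 0.0173
```

{"op": "arm_command", "data": {"moves": [[[0, 0, 0], 0], [[0, 0, 0], 0], [[0, 0, 0], 0], [[0, 0, 0], 0], [[0, 0, 0], 0]]}}

```text
clock: 22.2
position: [0.5252, -0.2005, 0.1147]
tcp_rot: [[-0.008, 1.0, -0.0], [1.0, 0.008, 0.0], [0.0, -0.0, -1.0]]
force: [-0.4, -0.5, -1.5]
width: 0.0174
```

```bash
python3 -c "
from h import *
to([.5245,-.200,.112]);s=read_camera('scene');t=read_camera('top')
crop(s,120,180,160,120,5,'v3.png');crop(t,300,170,140,100,5,'v4.png')
o=get_obs(); G=o['position']+[0,0,.019-.003]; d0=np.array([np.cos(np.radians(-89.5)),np.sin(np.radians(-89.5)),0])
for p in (-4,0,4,8):
  X=G+.109*(d0*np.cos(np.radians(p))-ez*np.sin(np.radians(p))); C=G+.044*(d0*np.cos(np.radians(p))-ez*np.sin(np.radians(p)));a,b=(proj(s,X)-[120,180])*5,(proj(s,C)-[120,180])*5; print(p,X,a,b,'imgslope',(a-b)[1]/(a-b)[0],(proj(t,X)-[300,170])*5)
print(np.abs(o['qvel']).max())
"
```

```text
t=22.20 pos [ 0.5252 -0.2005  0.1147] yawY 0.48 F [-0.4 -0.5 -1.5] w 0.0174 -> tool cm [ 0.05 -0.07  0.27]
-4 [ 0.52617175 -0.30920607  0.13823023] [163.76827819 282.83137027] [293.22838212 234.62498532] imgslope -0.372364794125978 [596.13294554 203.04635473]
0 [ 0.52617407 -0.30947157  0.13062677] [165.72601709 295.68509712] [293.78244944 239.74324421] imgslope -0.43685312709104174 [592.49686381 205.26600306]
4 [ 0.52617175 -0.30920607  0.12302331] [168.73900147 307.95933062] [294.74381631 244.66530784] imgslope -0.5023143191555236 [587.76838723 207.49692211]
8 [ 0.52616481 -0.30841083  0.1154569 ] [172.77665978 319.59388479] [296.10543116 249.36695092] imgslope -0.5694286343259523 [581.98872614 209.72846066]
0.07532330673615299
```

View pics/v3.png

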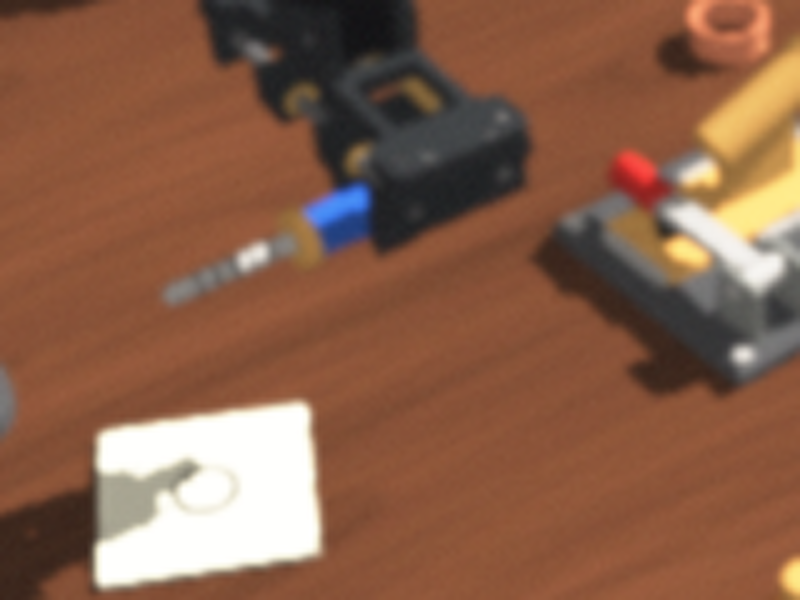

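View pics/v4.png

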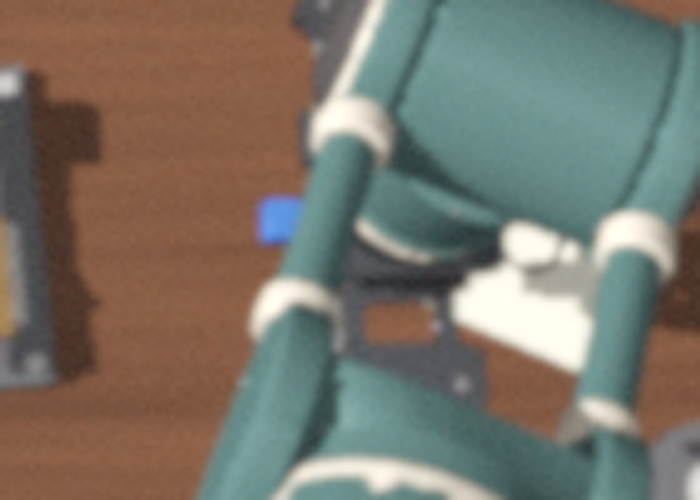

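Tip seen at scene crop (168,297); a level rod over the mark predicts (166,296), and the image slope of −0.42 against −0.44 fits level. One last look at the clamp and the casting.

```bash
python3 -c "
from h import *
s=read_camera('scene');t=read_camera('top')
crop(s,210,170,100,85,8,'w1.png'); cv2.imwrite('pics/w2.png',cv2.resize(t['pixels'][:,:,::-1],(784,588)))
for q in (0,.06,.12):
  p=N(.06,.075-.108*np.cos(q),.036+.108*np.sin(q)); print(q,(proj(s,p)-[210,170])*8)
print((proj(s,N(.06,.075,.036))-[210,170])*8)
"
```

```text
0 [282.96971806 363.31581152]
0.06 [282.77038916 348.77098625]
0.12 [283.28013238 334.72858197]
[489.05741462 522.19513775]
```

View pics/w1.png

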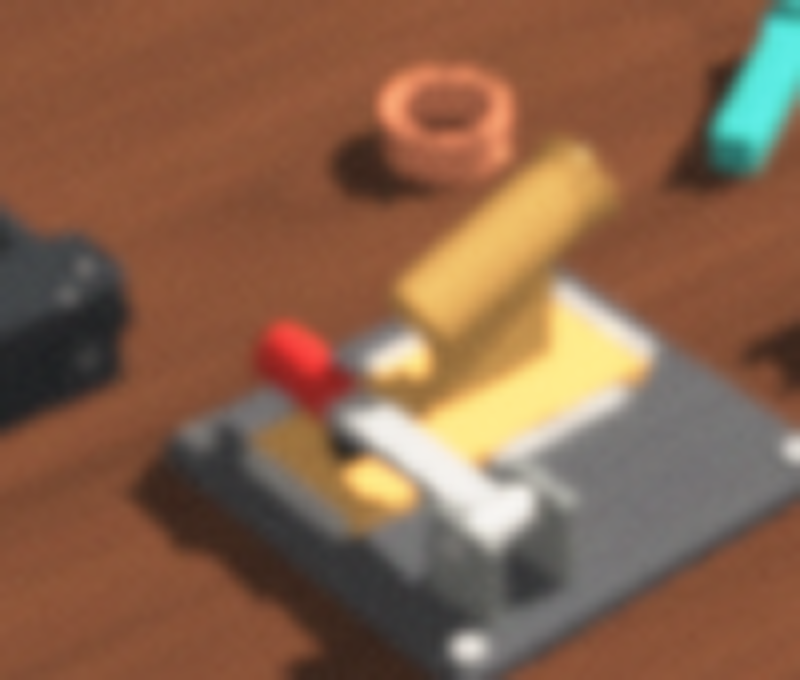

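View pics/w2.png

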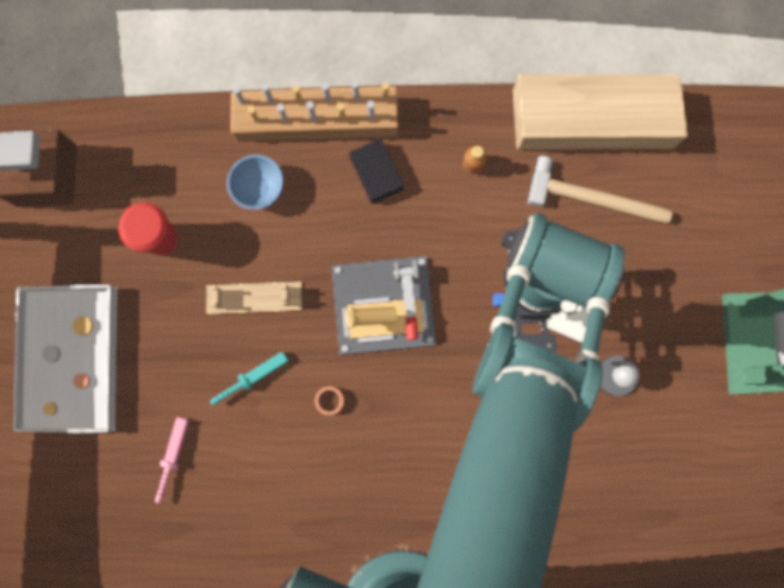

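The clamp is level (grip end near crop (280,350)), the casting sits between its fences, and all bystanders are where they were. Handing in.

```bash
python3 -c "
from h import *
to([.5245,-.2,.112]); print(finish_job())"
```

```text
t=22.40 pos [ 0.5253 -0.2005  0.1147] yawY 0.48 F [-1.2 -0.3 -0.4] w 0.0176 -> tool cm [ 0.05 -0.08  0.27]
the job is handed in; nothing more can be done
None
```

I closed the toggle clamp, slid the rod into the tube until its collar stopped at the mouth, and drew it out. I handed the job in after 22.4 s with the rod held over the tile. `finish_job` gives no verdict, so these are my own checks.

- **Clamp:** the arm looked level across the casting foot in both cameras. I could only judge this by eye, to roughly 0.06 rad, and could not measure its pressing force.
- **Tube:** the collar sat flush on the mouth with a steady push-back of about 8.5 N. The casting's edge had not moved in the picture taken then.
- **Levelling the rod:** the tool cannot tilt, so I set the 20° slope by letting the rod pivot in a light grip on its cradle. I levelled it the same way afterwards, lowering it into the cradle without letting go, then gripped at 50 N. It had slid about 4 mm back in the grip during the push, which I allowed for.
- **Final pose:** the tip is about 0.13 m above the table and within a few mm of the mark, level to about 2° and still. This comes from the arm's pose and the scene picture, since the robot arm hid the tip in the top view.
- **Bystanders:** in the last top picture they look unmoved, as does the cradle.

One check disagreed slightly: collar positions from the two cameras were off by 4 to 6 mm, so I relied on the tip and the gripper pose for the angles.

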